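# Take a hardness reading on the clamped die block

## Robot

A 7-joint arm with a two-finger parallel gripper is mounted at the origin on a cart in front of the work surface, level with it; the furniture and walls round the work are solid. World frame = base frame: x ahead of the robot, y to its left, z up, the work surface at z = 0. Lengths are in m, angles in rad, forces in N, time in s.
With the tool pointing down it reaches from about 0.425 to 0.925 m from the base axis. Payload 6.8 kg.
Tool frame: the origin (TCP) lies on the centre line of the jaws, within the pads' length; the fingertips stand 17 mm ahead of it and the grasp point (between the pads) lies 2 mm behind it; z points along the fingers, x is the direction in which the jaws open and shut, and the axes are right-handed (so a half turn about z gives the same grasp; the last joint's range is limited). The gripper opens to 85 mm and grips with 20 to 120 N. Pads are 22 mm wide; open, the fingers measure 114 mm over their backs; the gripper's body (76 mm by 85 mm) begins 54 mm behind the grasp point. The pads swing forward as they close: fully open they stand 13 mm farther back than shut.
Start: joints at [0.997, 0.477, 0.022, 1.555, -0.011, 1.109, -0.083], TCP at [0.303, -0.603, 0.215] pointing down, gripper open.
Joint ranges: [-2.96, 2.96], [-0.34, 2.1], [-1.41, 1.46], [0.24, 2.44], [-1.37, 4.51], [0.17, 1.92], [-2.96, 2.96]. Speed limits (rad/s): [2.39, 2.39, 3.14, 3.14, 3.14, 3.14, 3.14].

## Interface

Orientations are given as a unit quaternion [w, x, y, z].
In Python, from station import status, read_camera, camera_model, bot gives the robot as it stands.
- The arm moves only by the tool arm_command, never from a script. Its argument "series" is a list of rows, each a list of 3 entries, a list of its own where there are three numbers: the finger opening in mm, from 0 to 85.4, then the shift along the tool's x, y, z in mm, then the turn about the tool's z in rad. In form: [[gripper, [dx, dy, dz], roll], ...]. A call has 1 to 8 rows; each row is the pose to reach, as a shift and turn from the pose commanded when the call began, along the tool's axes at that moment; what a row does not reach only later rows make up. A row lasts 1/8 s, in which the tool goes at most 62.5 mm and 10.7 degrees, less where a joint would pass 70% of its speed; a pose out of reach is approached as far as the arm can. A call with a gripper value outside its range is refused whole. The fingers move at their own pace and stop on an object; "squeeze" is the grip in N (left out, the last holds). Time passes only in rows, so rows that repeat a pose let the fingers close. It gives the time, the measured TCP pose, the force and the opening at its end, in the units of the state.
- status.get_obs(): the state, without advancing time (a new reading comes with each control period).
- read_camera(name): name is "side" or "top" or "wrist"; returns the picture (480x640x3 uint8, blue, green, red); there is no depth.
- camera_model(name): a dict with "fov_y" (degrees; the focal length in pixels is half the picture's height over the tangent of half this angle, whatever the lens; pixels are square), "cx", "cy" (the principal point, pixels), "R" (3x3) and "t" (3): a world point X has camera coordinates R X + t. Camera axes: x right, y down, z forward; pixel columns grow to the right and rows downward; lengths in m; the calibration is good to about 2 mm. A picture is of the moment at which its call begins: read the wrist's pose just before it. camera_model takes no time and is no camera call; for the wrist camera it gives the pose at the moment of the call.
- bot.hand_in(): hands the job in, once; it reports no verdict.
The state is a dict: "t": time; "q": joint angles; "joint_vel": joint speeds; "joint_torque": joint torques, N m; "eef_pos": TCP position; "tool_rot": TCP orientation; "contact_force": force on the tool from outside, world axes, zero at the start; "torque": the same for the moment, N m; "gripper_width": opening from 0.0 (shut) to 1.0 (fully open).
Only numpy, scipy, OpenCV 4.12 (cv2) and the standard library are available. Lean on these libraries where they do the work, as an engineer would, in place of code of your own. Each camera call takes 0.05 s, during which the arm holds its last target.

## Task

Take the hand-held hardness probe out of its stand and first check it on the round steel reference block: upright, tip on its flat top, pressed gently until its sprung plunger is about half way in, and held for a second. Then take the reading on the dark die block clamped to the tilted angle plate: set the tip inside the ground spot nearer the bore, square to the sloping face, press the plunger about half way in again with the same light push, and finish there: the job ends with the hand still holding the probe steadily on the spot. Leave the plate at its angle and the other things on the bench where they are.

Things in the scene. Friction and masses are not known exactly. Their poses are not given: they have to be found in the camera images.
- probe: Hardness probe, loose, 0.2 kg, 143 mm long. Origin on its axis at the shoulder under the grip; z runs from tip to cap. Grip: grey, 28 x 28 mm square (flats face x and y), z 0 to 74 mm, black cap to 80 mm. Below: round nose, 20 mm wide, to z -45 mm; steel plunger, 10 mm wide, 18 mm farther. It starts upright in the stand, shoulder on the rim; pull it straight up over 65 mm to clear.
- probe_tip (a point): Pointed end of the plunger, on the probe's axis, 63 mm below the probe's origin when free; axes parallel to the probe's. It moves into the nose as the plunger is pressed.
- probe_plunger (a joint): How far the plunger is pushed into the nose, in m: 0 free, 0.012 fully in; about half way (0.006) is wanted. The spring needs 3 N to start and 1 N more per mm (9 N half way, 15 N at the stop). A dark ring line round the plunger reaches the nose at 0.006.
- stand: Black turned stand for the probe with an upright blind bore 25 mm wide, 76 mm high, widest 76 mm at its foot, fixed to the bench. Origin at the centre of its underside.
- ref_block: Round steel hardness reference block, loose, 0.4 kg, 64 mm diameter, 16 mm high, flat on the bench. Origin at the centre of its underside.
- ref_top (a point): Centre of the reference block's flat top, 16 mm above the bench; z points up.
- angle_plate: Base of the adjustable angle plate, fixed to the bench, 134 x 150 x 14 mm (x, y, z). Origin at the centre of its underside. The hinge runs along its y axis, on the edge towards the robot (x = -58 mm), 23 mm up; slotted quadrants with black lock knobs stand at y = +-69 mm, the knobs reach out to y = +-86 mm.
- tilt_plate (a joint): Slope of the tilting plate and of the die block on it, in rad: 0 level, growing as the far edge rises, so that the face leans towards the robot. Locked by friction; light pushes do not move it.
- spot (a point): Centre of the wanted test spot, nearer the bore: a lighter ground disc 14 mm wide, flush on the die block's dark upper face. Axes of the face: z points out, square to it; y along the block; x up the slope. The face is 54 mm (x) by 76 mm (y), the spot on its centre line 2 mm from its middle. The clamps beside it stay below the face.
- spot_far (a point): Centre of the other ground spot, same size, on the same face at y = +25 mm from the wanted one. Not to be used now.
- bore (a point): Centre of the mouth of the 18 mm bore in the same face, at y = -24 mm from the wanted spot.
- collet: Bystander: spring collet, 33 mm wide, 31 mm high, origin at the centre of its underside.
- arbor: Bystander: dark collet arbor, 56 mm wide, 105 mm high, origin at the centre of its underside.
- pliers: Bystander: green-handled pliers lying flat near the bench's front edge, 166 mm long, 54 mm wide, 13 mm high, origin at the centre of the underside.
- spring: Bystander: steel compression spring standing upright, 47 mm wide, 58 mm high, origin at the centre of its underside.
Not all that is in view belongs to the job. There is more than one size of the ref_block; the job needs the largest.

How it is judged:
By the outcome, as a careful person would: the job done as asked, in the order asked, and still so for the second after the job is handed in, while the arm keeps its last pose, push and grip.
It also fails if it takes over 70 s, if anything falls off the work surface, if the arm or the gripper's body presses on something with over 40 N, if the wrist force passes 120 N, or if a joint passes its speed limit or range.

## Working session

There is one attempt and no reset: what is moved stays moved. The work goes in short steps, Python scripts to look and compute and a tool call to move; the robot and the scene stay as the last step left them, time stands still between calls to the robot, and variables do not carry over. Pictures are saved under pics/ and viewed, and the job is handed in when it is done.

Besides the shell and the picture viewer there is one more tool, called in YAML: its name, and indented under it one key for each argument. arm_command: Moves the arm, as the interface text tells. Its arguments: {"type":"object","properties":{"series":{"type":"array"},"squeeze":{"type":"number"}},"required":["series"]}

```bash
ls; mkdir -p pics
python3 - <<'E'
from station import status, read_camera, camera_model, bot
import cv2
print(status.get_obs())
for n in ("side","top","wrist"):
    m=camera_model(n); print(n,m)
    cv2.imwrite(f"pics/a_{n}.png",read_camera(n))
E
```

```text
pics
{'t': 0.0, 'q': array([ 0.99691544,  0.47779113,  0.02234898,  1.5564619 , -0.01152955,
        1.10929685, -0.08311507]), 'joint_vel': array([-0.00076606,  0.00060279,  0.0012682 , -0.00135164, -0.00072529,
        0.00110851,  0.00138256]), 'joint_torque': array([ 2.22655312e-04, -5.96454442e+01,  1.60834897e+00, -2.81201828e+01,
        1.25969842e-02,  9.20534309e-03,  2.85419526e-05]), 'eef_pos': array([ 0.30286168, -0.60253876,  0.21382752]), 'tool_rot': array([-4.30650499e-04,  8.51206804e-01, -5.24829630e-01, -8.06906225e-04]), 'contact_force': array([0.28421915, 0.26553559, 0.00842132]), 'torque': array([-0.0001829 ,  0.00190743,  0.01613209]), 'gripper_width': 0.9995948959643172}
side {'fov_y': 49.22834593259148, 'cx': 327.1381275594912, 'cy': 233.44919659706358, 'R': array([[-0.91473546, -0.40391563, -0.01054512],
       [-0.26529865,  0.62008911, -0.73831302],
       [ 0.30475508, -0.67256349, -0.67437577]]), 't': array([0.51201824, 0.21045225, 1.17443623])}
top {'fov_y': 56.26014288459869, 'cx': 319.5883571052466, 'cy': 243.57941210767515, 'R': array([[ 0.02208453, -0.99935504, -0.02831576],
       [-0.98547413, -0.01699007, -0.1689736 ],
       [ 0.16838353,  0.03163615, -0.98521375]]), 't': array([-0.00470291,  0.53135485,  0.83422812])}
wrist {'fov_y': 68.79032000122012, 'cx': 324.1899013070979, 'cy': 235.75096690537413, 'R': array([[ 0.44898661, -0.89353716, -0.00153604],
       [-0.85508367, -0.43016203,  0.28946942],
       [-0.25931244, -0.12865445, -0.95718603]]), 't': array([-0.67530968, -0.03758852,  0.37979637])}
```

View pics/a_side.png

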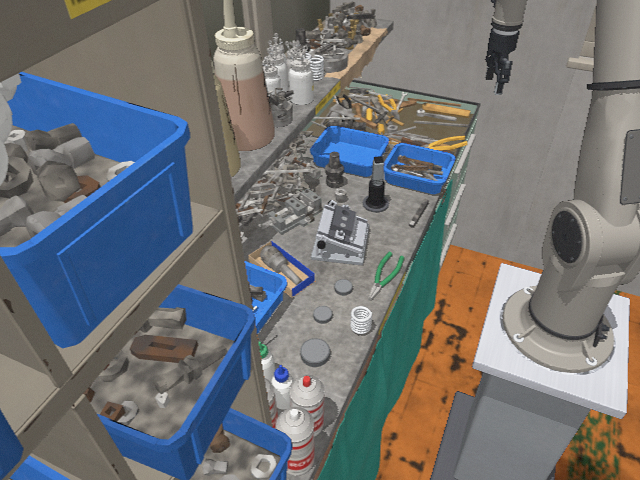

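View pics/a_top.png

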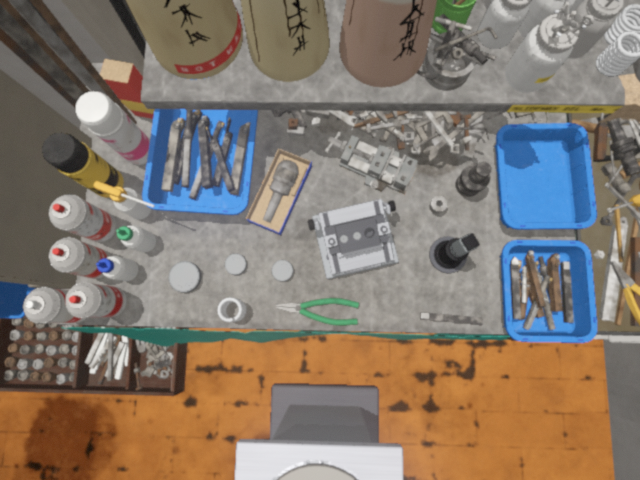

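View pics/a_wrist.png

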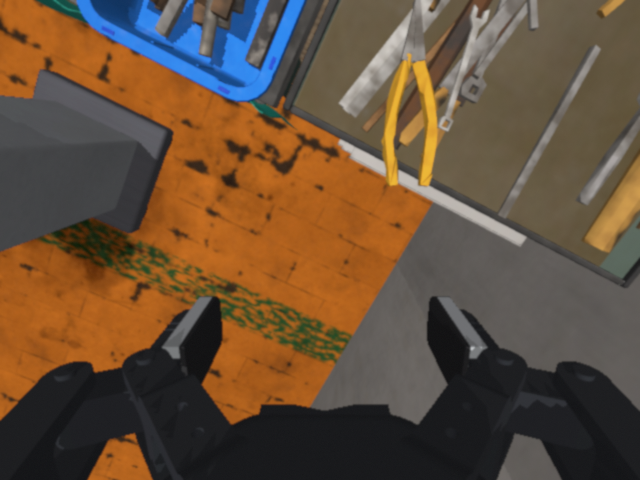

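Run:
```python
import cv2,numpy as np
a=cv2.imread('pics/a_top.png');s=cv2.imread('pics/a_side.png')
def crop(im,x,y,w,h,f,n): cv2.imwrite(n,cv2.resize(im[y:y+h,x:x+w],None,fx=f,fy=f,interpolation=cv2.INTER_CUBIC))
crop(a,300,190,110,100,7,'pics/c1.png')
crop(a,420,220,75,60,8,'pics/c2.png')
crop(s,300,140,110,130,4.5,'pics/c3.png')
```

```text
(no output)
```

View pics/c1.png

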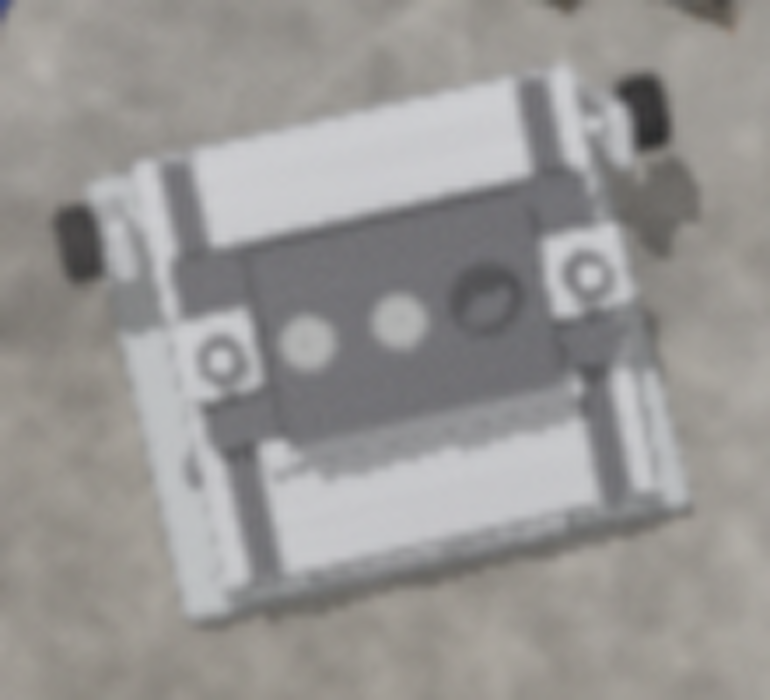

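View pics/c2.png

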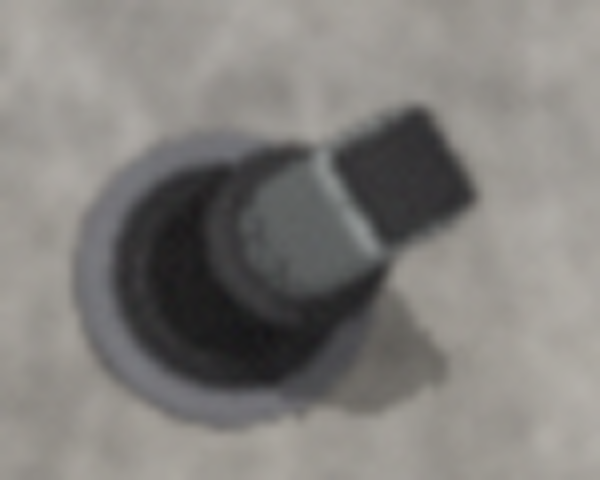

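View pics/c3.png

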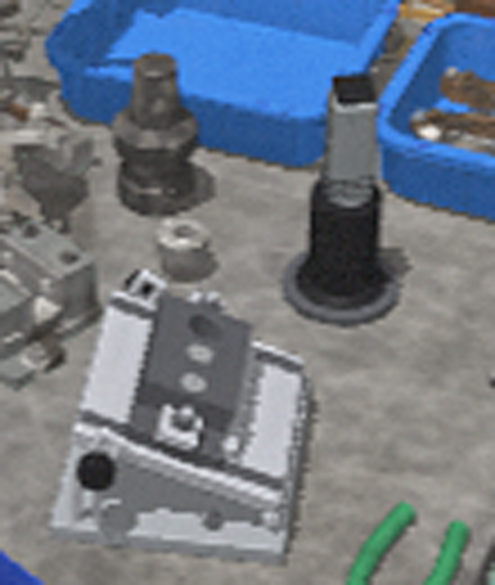

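```bash
cat > h.py <<'E'
import numpy as np
from station import status, read_camera, camera_model, bot
import cv2
def ray(m,p):
    f=240/np.tan(np.radians(m['fov_y']/2))
    d=np.array([(p[0]-m['cx'])/f,(p[1]-m['cy'])/f,1.0])
    R=np.array(m['R']);t=np.array(m['t'])
    d=R.T@d; return -R.T@t, d/np.linalg.norm(d)
def onz(m,p,z):
    o,d=ray(m,p); return o+d*(z-o[2])/d[2]
def tri(obs):
    A=np.zeros((3,3));b=np.zeros(3)
    for m,p in obs:
        o,d=ray(m,p);P=np.eye(3)-np.outer(d,d);A+=P;b+=P@o
    x=np.linalg.solve(A,b)
    r=[np.linalg.norm((np.eye(3)-np.outer(d,d))@(x-o)) for o,d in (ray(m,p) for m,p in obs)]
    return x,np.array(r)
def proj(m,X):
    f=240/np.tan(np.radians(m['fov_y']/2))
    c=np.array(m['R'])@X+np.array(m['t'])
    return np.array([m['cx']+f*c[0]/c[2],m['cy']+f*c[1]/c[2]])
def toolR():
    from scipy.spatial.transform import Rotation as Ro
    o=status.get_obs();q=o['tool_rot'];return o['eef_pos'],Ro.from_quat([q[1],q[2],q[3],q[0]]).as_matrix()
def crop(im,x,y,w,h,f,n): cv2.imwrite(n,cv2.resize(im[y:y+h,x:x+w],None,fx=f,fy=f,interpolation=cv2.INTER_CUBIC))
E
python3 - <<'E'
from h import *
T=camera_model('top');S=camera_model('side')
c=lambda u,v,o,f:(o[0]+(u+.5)/f-.5,o[1]+(v+.5)/f-.5)
t=lambda u,v:c(u,v,(300,190),7); s=lambda u,v:c(u,v,(300,140),4.5)
for n,a,b in (('spot',t(400,322),s(201,352)),('far',t(307,344),s(193,383)),('bore',t(487,299),s(206,325))):
    print(n,tri([(T,a),(S,b)]))
t2=lambda u,v:c(u,v,(420,220),8)
P=[onz(T,t2(*p),.156) for p in ((330,150),(415,103),(478,195),(388,250))]
print(np.round(P,4),np.mean(P,0))
e=[P[(i+1)%4]-P[i] for i in range(4)]
print([ (round(np.linalg.norm(v)*1000,1),round(np.degrees(np.arctan2(v[1],v[0])),1)) for v in e])
print('foot',onz(T,t2(225,280),0.0), 'ref',onz(T,(184.5,277),.016))
im=cv2.imread('pics/a_top.png');crop(im,150,240,160,100,5,'pics/c4.png')
E
```

```text
spot (array([ 0.53988457, -0.06436455,  0.09034414]), array([1.98293213e-05, 1.98293213e-05]))
far (array([ 0.53411434, -0.03973772,  0.08905918]), array([0.00033078, 0.00033078]))
bore (array([ 0.54642759, -0.0874039 ,  0.09015652]), array([0.0001161, 0.0001161]))
[[ 0.5256 -0.2372  0.156 ]
 [ 0.5361 -0.2554  0.156 ]
 [ 0.5164 -0.2679  0.156 ]
 [ 0.5043 -0.2487  0.156 ]] [ 0.5206077  -0.25233401  0.156     ]
[(np.float64(21.0), np.float64(-60.1)), (np.float64(23.3), np.float64(-147.5)), (np.float64(22.7), np.float64(122.2)), (np.float64(24.2), np.float64(28.4))]
foot [ 0.52087973 -0.25414731  0.        ] ref [0.46326874 0.27766682 0.016     ]
```

View pics/c4.png

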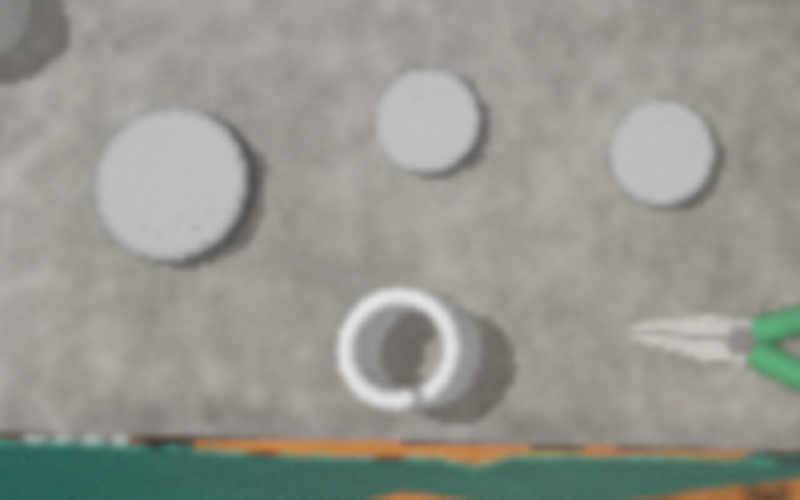

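arm_command:
  series:
    - [85,[-20,-32,-20],0]
    - [85,[-50,-82,-46],0]
    - [85,[-82,-134,-46],0]
    - [85,[-114,-187,-46],-0.03]
    - [85,[-146,-240,-46],-0.058]
    - [85,[-178,-292,-46],-0.058]
    - [85,[-202,-332,-46],-0.058]
    - [85,[-214,-351,-46],-0.058]

```text
t: 1.15
eef_pos: [0.5222, -0.2507, 0.2606]
tool_rot: [-0.001, 0.867, -0.498, -0.0]
contact_force: [0.7, -0.6, 0.1]
gripper_width: 0.995
```

Run:
```python
from h import *
m=camera_model('wrist'); np.save('m1.npy',m,allow_pickle=True)
cv2.imwrite('pics/b_w.png',read_camera('wrist'))
p,R=toolR();print(p,np.round(R,4),status.get_obs()['t'])
for z in(.076,.15,.156):print(z,proj(m,np.array([.5206,-.2535,z])))
```

```text
[ 0.52341927 -0.24845128  0.2606206 ] [[ 5.061e-01 -8.625e-01  9.000e-04]
 [-8.625e-01 -5.061e-01  2.400e-03]
 [-1.600e-03 -2.000e-03 -1.000e+00]] 1.2
0.076 [324.76446326 209.65055386]
0.15 [324.8417559  229.74106685]
0.156 [324.84976856 231.8237801 ]
```

View pics/b_w.png

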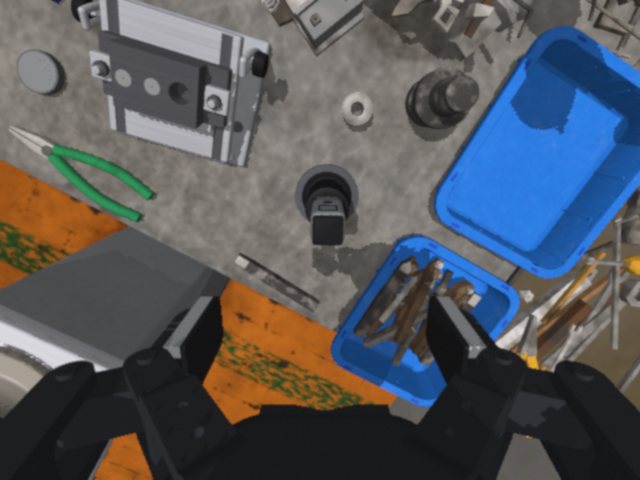

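Run:
```python
from h import *
im=cv2.imread('pics/b_w.png')
crop(im,290,155,75,100,8*.75,'pics/b1.png');crop(im,75,0,210,170,3.5,'pics/b2.png')
```

```text
(no output)
```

View pics/b1.png

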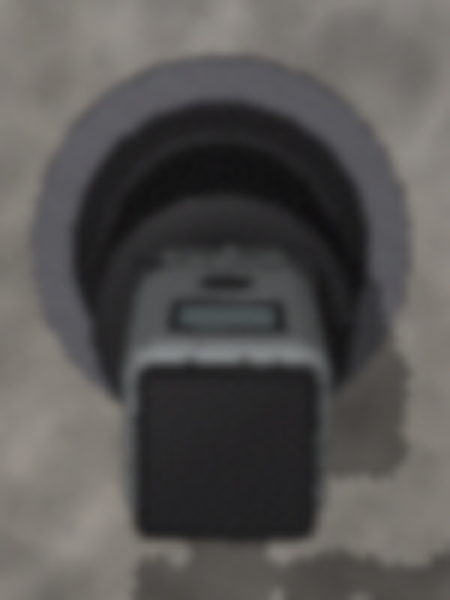

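View pics/b2.png

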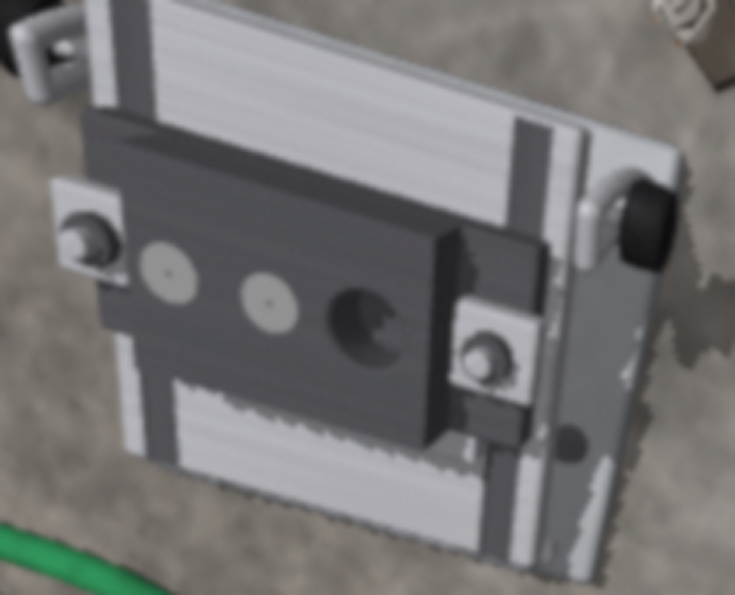

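Run:
```python
from h import *
m=np.load('m1.npy',allow_pickle=True).item();T=camera_model('top');S=camera_model('side')
c=lambda u,v,o,f:(o[0]+(u+.5)/f-.5,o[1]+(v+.5)/f-.5)
w=lambda u,v:c(u,v,(75,0),3.5)
t=lambda u,v:c(u,v,(300,190),7); s=lambda u,v:c(u,v,(300,140),4.5)
print('probe',onz(m,c(229,455,(290,155),6),.156))
k=[(x,y) for x,y in ((140,370),(322,370),(138,535),(313,535))]
print([np.round(onz(m,c(*q,(290,155),6),.156),4) for q in k])
pts={}
for n,a,b,d in (('spot',t(400,322),s(201,352),w(270,303)),('far',t(307,344),s(193,383),w(169,272)),('bore',t(487,299),s(206,325),w(365,328))):
    print(n,tri([(T,a),(S,b),(m,d)]),tri([(T,a),(m,d)]))
p,R=toolR();print(p)
for P in ([.5206,-.2535],):print('tool shift',1000*R.T@(np.array([*P,.114])-p))
```

```text
probe [ 0.52273607 -0.25488356  0.156     ]
[array([ 0.5268, -0.2392,  0.156 ]), array([ 0.5386, -0.2595,  0.156 ]), array([ 0.5072, -0.2501,  0.156 ]), array([ 0.5189, -0.27  ,  0.156 ])]
spot (array([ 0.54089784, -0.06525337,  0.08859032]), array([0.00102567, 0.00082939, 0.00113283])) (array([ 0.5412265 , -0.06439038,  0.08533488]), array([0.00042803, 0.00042803]))
far (array([ 0.5349417 , -0.04040807,  0.08763232]), array([0.00104348, 0.00056122, 0.00095118])) (array([ 0.53502132, -0.03961484,  0.08494539]), array([0.00055407, 0.00055407]))
bore (array([ 0.54744476, -0.08822733,  0.08855884]), array([0.00091242, 0.00088389, 0.00116626])) (array([ 0.54787712, -0.0875111 ,  0.08537051]), array([0.00045326, 0.00045326]))
[ 0.52341927 -0.24845128  0.2606206 ]
tool shift [  3.16641448   5.2848319  146.60519317]
```

arm_command:
  series:
    - [85,[0,0,30],0]
    - [85,[0,0,60],0]
    - [85,[0,0,60],0]

```text
t: 1.58
eef_pos: [0.5184, -0.2544, 0.1985]
tool_rot: [0.001, 0.866, -0.5, -0.003]
contact_force: [-0.3, -0.3, 0.2]
gripper_width: 0.995
```

Run:
```python
from h import *
p,R=toolR();print(p,np.round(R,4),status.get_obs()['joint_vel'].round(3))
print('tool shift',1000*R.T@(np.array([.5215,-.2538,.114])-p))
```

```text
[ 0.51843452 -0.25441988  0.19851937] [[ 0.4994 -0.8663 -0.0051]
 [-0.8663 -0.4994  0.0017]
 [-0.004   0.0036 -1.    ]] [ 0.    -0.03  -0.004 -0.055 -0.003  0.024  0.   ]
tool shift [ 1.32853139 -3.26639606 84.50367748]
```

arm_command:
  series:
    - [85,[0,-1,20],0]
    - [85,[0,-1,45],0]
    - [85,[0,-1,70],0]
    - [85,[0,-1,84],0]
    - [85,[0,-1,87],0]
    - [60,[0,-1,87],0]
    - [35,[0,-1,87],0]
    - [10,[0,-1,87],0]
  squeeze: 40

```text
t: 2.58
eef_pos: [0.5219, -0.2539, 0.1145]
tool_rot: [-0.0, 0.866, -0.5, 0.001]
contact_force: [0.1, -0.2, 0.4]
gripper_width: 0.368
```

arm_command:
  series:
    - [10,[0,0,0],0]
    - [10,[0,0,0],0]
    - [10,[0,0,0],0]
    - [10,[0,0,0],0]

```text
t: 3.08
eef_pos: [0.522, -0.2538, 0.1146]
tool_rot: [-0.0, 0.866, -0.5, 0.0]
contact_force: [-1.0, 1.0, 5.6]
gripper_width: 0.321
```

Run:
```python
from h import *
m=camera_model('wrist')
cv2.imwrite('pics/d_w.png',read_camera('wrist'))
o=status.get_obs();print(o)
```

```text
{'t': 3.125, 'q': array([ 0.46376547,  0.44191807, -0.15181279,  1.86974119,  0.08740602,
        0.8352378 , -0.77935178]), 'joint_vel': array([-0.00185704, -0.00145788,  0.00119806, -0.00013938,  0.0010271 ,
        0.00053637,  0.00054703]), 'joint_torque': array([ 5.31545829e-02, -4.94817209e+01, -5.84596060e-01, -2.21357864e+01,
        8.51010089e-02, -4.71081454e-01,  2.64886105e-03]), 'eef_pos': array([ 0.52197605, -0.25386068,  0.11458288]), 'tool_rot': array([-7.94937193e-05,  8.66066490e-01, -4.99928552e-01,  5.20673971e-04]), 'contact_force': array([-1.3769263 ,  0.80074247,  6.47129385]), 'torque': array([ 0.16711048,  0.30630762, -0.00095541]), 'gripper_width': 0.3207214310294448}
```

View pics/d_w.png

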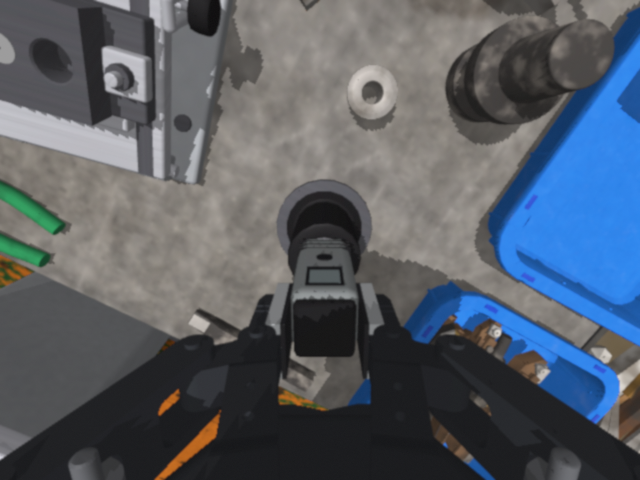

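arm_command:
  series:
    - [10,[0,0,-5],0]
    - [10,[0,0,-25],0]
    - [10,[0,0,-55],0]
    - [10,[0,0,-90],0]
    - [10,[0,0,-125],0]
    - [10,[-10,-5,-145],0]
    - [10,[-40,-18,-150],0]
    - [10,[-80,-35,-150],0]
  squeeze: 60

```text
t: 4.12
eef_pos: [0.5116, -0.167, 0.2641]
tool_rot: [0.0, 0.866, -0.501, 0.0]
contact_force: [0.7, 1.2, -1.8]
gripper_width: 0.314
```

arm_command:
  series:
    - [10,[-45,-20,0],0]
    - [10,[-95,-42,0],0]
    - [10,[-145,-64,0],0]
    - [10,[-195,-86,0],0]
    - [10,[-245,-108,0],0]
    - [10,[-295,-130,0],0]
    - [10,[-335,-150,0],0]
    - [10,[-365,-166,0],0]

```text
t: 5.12
eef_pos: [0.4721, 0.2341, 0.2636]
tool_rot: [0.0, 0.867, -0.499, -0.0]
contact_force: [0.2, -1.3, -2.1]
gripper_width: 0.314
```

arm_command:
  series:
    - [10,[-25,-8,0],0]
    - [10,[-40,-12,10],0]
    - [10,[-44,-14,30],0]
    - [10,[-44,-14,50],0]
    - [10,[-44,-14,65],0]
    - [10,[-44,-14,70],0]
    - [10,[-44,-14,70],0]
    - [10,[-44,-14,70],0]

```text
t: 6.12
eef_pos: [0.4636, 0.2775, 0.1945]
tool_rot: [-0.001, 0.866, -0.5, 0.0]
contact_force: [-0.6, -0.7, -2.8]
gripper_width: 0.314
```

Run:
```python
from h import *
m=camera_model('wrist')
cv2.imwrite('pics/e_w.png',read_camera('wrist'))
cv2.imwrite('pics/e_t.png',read_camera('top'))
s=read_camera('side');crop(s,200,230,220,180,3.5,'pics/e_s.png')
o=status.get_obs();print(o)
p,R=toolR()
print(proj(m,np.array([.463,.277,.016])),proj(m,p+R@[0,0,.101]))
```

```text
{'t': 6.275, 'q': array([-0.24012293,  0.3208194 , -0.50316092,  1.87422758,  0.18312818,
        0.99077582, -1.86960962]), 'joint_vel': array([ 0.00030519,  0.00349195, -0.00085484,  0.0048269 ,  0.00119224,
       -0.00024575,  0.00081683]), 'joint_torque': array([ 1.06049018e-02, -4.58388913e+01, -3.89364615e+00, -2.66124630e+01,
        1.32370848e-02, -2.14718450e-03,  7.07257404e-04]), 'eef_pos': array([0.46346333, 0.27741187, 0.19437943]), 'tool_rot': array([-4.53132192e-04,  8.66038773e-01, -4.99976551e-01,  2.94612274e-04]), 'contact_force': array([ 0.07644424,  0.15584623, -2.03751128]), 'torque': array([-0.00538552,  0.02783841, -0.04038089]), 'gripper_width': 0.3105925390676741}
[323.04880279 209.10418592] [322.59805777 229.76251506]
```

View pics/e_w.png

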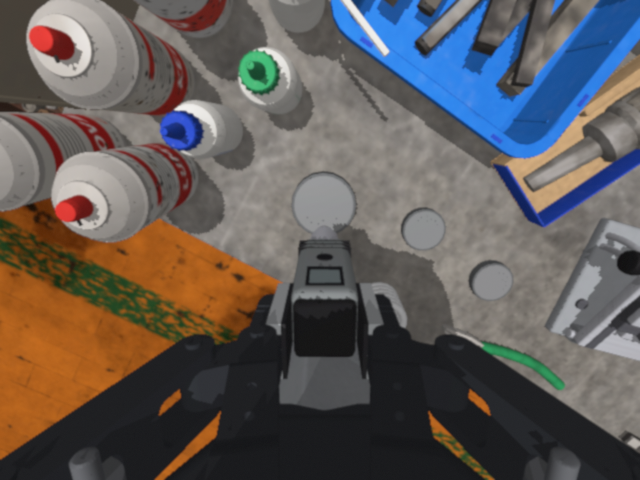

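View pics/e_s.png

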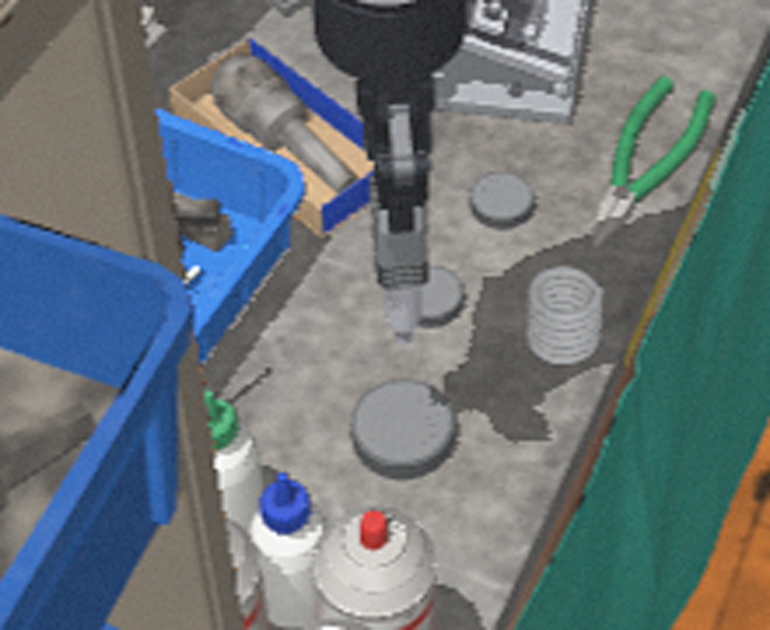

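Run:
```python
from h import *
S=camera_model('side');m=camera_model('wrist')
p,R=toolR();print(p)
for z in(-.101,-.083,-.038): 
    q=proj(S,p+[0,0,z]); print('side',(q-[200,230])*3.5, 'wrist',proj(m,p+[0,0,z]))
im=cv2.imread('pics/e_w.png')
crop(im,270,150,130,110,6,'pics/e1.png')
t=cv2.imread('pics/a_top.png'); T=camera_model('top')
g=cv2.cvtColor(t,cv2.COLOR_BGR2HSV)[240:320,155:220]
_,mask=cv2.threshold(cv2.cvtColor(t,cv2.COLOR_BGR2GRAY)[255:300,163:205],0,255,cv2.THRESH_OTSU)
cs,_=cv2.findContours(mask,cv2.RETR_EXTERNAL,cv2.CHAIN_APPROX_NONE);c=max(cs,key=cv2.contourArea)
e=cv2.fitEllipse(c);print(e)
print(onz(T,(163+e[0][0],255+e[0][1]),.016))
```

```text
[0.46346333 0.27741187 0.19437943]
side [402.05089609 339.81796718] wrist [322.61716695 229.73932279]
side [401.22624658 320.47396551] wrist [322.51587502 236.50745287]
side [399.07905641 270.10680995] wrist [322.19003734 258.27929321]
((20.175338745117188, 20.870834350585938), (27.79213523864746, 28.996013641357422), 19.836528778076172)
[0.46549596 0.28053059 0.016     ]
```

View pics/e1.png

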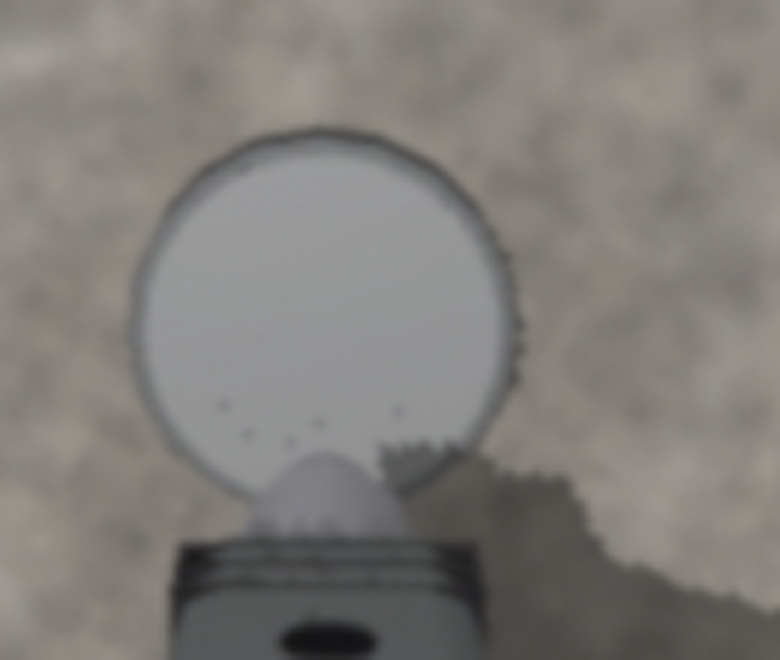

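arm_command:
  series:
    - [10,[0,-1,15],0]
    - [10,[0,-2,35],0]
    - [10,[0,-3,55],0]
    - [10,[0,-3,66],0]
    - [10,[0,-3,71],0]
    - [10,[0,-3,73],0]
    - [10,[0,-3,74],0]
  squeeze: 80

```text
t: 7.15
eef_pos: [0.4661, 0.2789, 0.1202]
tool_rot: [-0.0, 0.866, -0.5, 0.0]
contact_force: [0.3, 0.4, -1.6]
gripper_width: 0.306
```

arm_command:
  series:
    - [10,[0,0,1],0]
    - [10,[0,0,2],0]
    - [10,[0,0,3],0]
    - [10,[0,0,3],0]

```text
t: 7.65
eef_pos: [0.466, 0.2789, 0.1171]
tool_rot: [-0.0, 0.866, -0.5, 0.0]
contact_force: [0.2, -0.3, 1.3]
gripper_width: 0.307
```

arm_command:
  series:
    - [10,[0,0,1],0]
    - [10,[0,0,2],0]
    - [10,[0,0,2],0]

```text
t: 8.02
eef_pos: [0.466, 0.2789, 0.115]
tool_rot: [-0.0, 0.866, -0.5, 0.0]
contact_force: [-1.0, -0.1, 3.7]
gripper_width: 0.305
```

arm_command:
  series:
    - [10,[0,0,1],0]
    - [10,[0,0,2],0]
    - [10,[0,0,3],0]
    - [10,[0,0,3],0]
    - [10,[0,0,3],0]

```text
t: 8.65
eef_pos: [0.466, 0.279, 0.1121]
tool_rot: [-0.0, 0.866, -0.5, 0.0]
contact_force: [0.2, 0.3, 5.7]
gripper_width: 0.309
```

Run:
```python
from h import *
im=read_camera('wrist');crop(im,270,130,130,130,5,'pics/f1.png')
s=read_camera('side');crop(s,270,280,100,100,6,'pics/f2.png')
for i in range(5):
    read_camera('side');o=status.get_obs();print(o['t'],o['eef_pos'],o['contact_force'])
```

```text
8.8 [0.46602701 0.27893545 0.112129  ] [-0.57326421 -0.69480115  5.35340672]
8.85 [0.46602464 0.27897466 0.11215437] [ 0.10068988 -0.36051396  5.9892111 ]
8.9 [0.46605855 0.27891908 0.1121445 ] [ 0.60264456 -0.5891521   6.40703143]
8.95 [0.46603786 0.27894038 0.11214148] [-1.34832655 -0.65168729  6.37935151]
9.0 [0.46607057 0.27893438 0.11215417] [ 3.68554872e-03 -7.30935636e-01  7.14568132e+00]
```

View pics/f1.png

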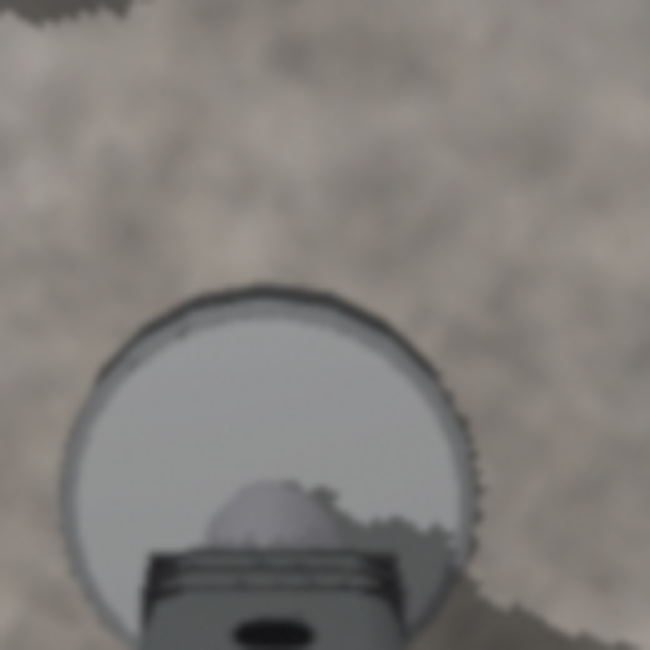

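View pics/f2.png

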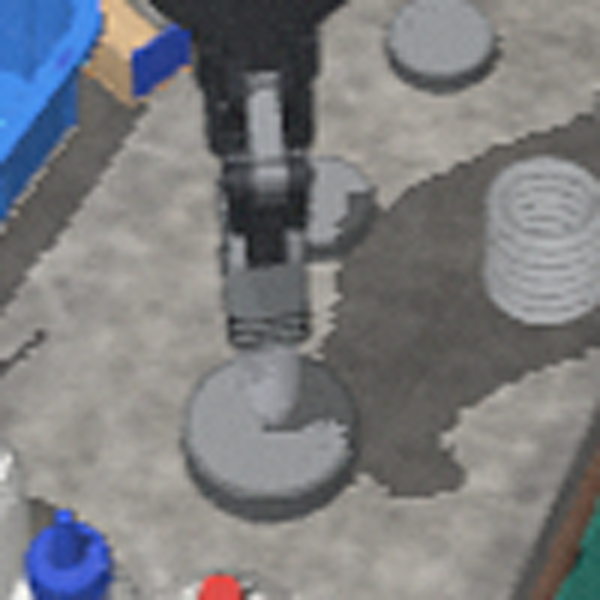

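arm_command:
  series:
    - [10,[0,0,0.5],0]
    - [10,[0,0,0.5],0]
    - [10,[0,0,0.5],0]
    - [10,[0,0,0.5],0]
    - [10,[0,0,0.5],0]
    - [10,[0,0,0.5],0]
    - [10,[0,0,0.5],0]
    - [10,[0,0,0.5],0]

```text
t: 10.0
eef_pos: [0.4661, 0.279, 0.1117]
tool_rot: [-0.0, 0.866, -0.5, 0.0]
contact_force: [0.5, 0.1, 7.1]
gripper_width: 0.307
```

Run:
```python
from h import *
F=[]
for i in range(8):
    read_camera('side');o=status.get_obs();F.append(o['contact_force'])
print(o['t'],o['eef_pos'],np.mean(F,0),np.std(F,0))
```

```text
10.4 [0.4660808  0.27894988 0.11169681] [-0.65343767 -0.25841115  6.78604381] [0.33297855 0.6297904  0.39442545]
```

arm_command:
  series:
    - [10,[0,0,-10],0]
    - [10,[0,0,-40],0]
    - [10,[0,0,-80],0]
    - [10,[10,5,-120],0]
    - [10,[40,21,-145],0]
    - [10,[80,42,-150],0]
    - [10,[125,66,-150],0]
    - [10,[170,90,-150],0]

```text
t: 11.4
eef_pos: [0.472, 0.0848, 0.2611]
tool_rot: [0.0, 0.866, -0.5, -0.0]
contact_force: [0.5, -0.6, -2.2]
gripper_width: 0.313
```

arm_command:
  series:
    - [10,[45,24,0],0]
    - [10,[90,48,0],0]
    - [10,[130,69,0],0]
    - [10,[155,82,0],0]
    - [10,[165,87,0],0]
    - [10,[165,87,0],0]
    - [10,[165,87,0],0]

```text
t: 12.28
eef_pos: [0.48, -0.0982, 0.2612]
tool_rot: [-0.0, 0.867, -0.499, -0.0]
contact_force: [-0.2, 0.3, -1.1]
gripper_width: 0.307
```

Run:
```python
from h import *
read_camera('side')
m=camera_model('wrist');np.save('m2.npy',m,allow_pickle=True)
im=read_camera('wrist');cv2.imwrite('pics/g_w.png',im)
cv2.imwrite('pics/g_t.png',read_camera('top'))
print(status.get_obs()['joint_vel'].round(3),proj(m,np.array([.5405,-.065,.087])))
```

```text
[ 0.004 -0.001  0.006 -0.001  0.002 -0.001  0.001] [324.73615678 135.31845712]
```

View pics/g_w.png

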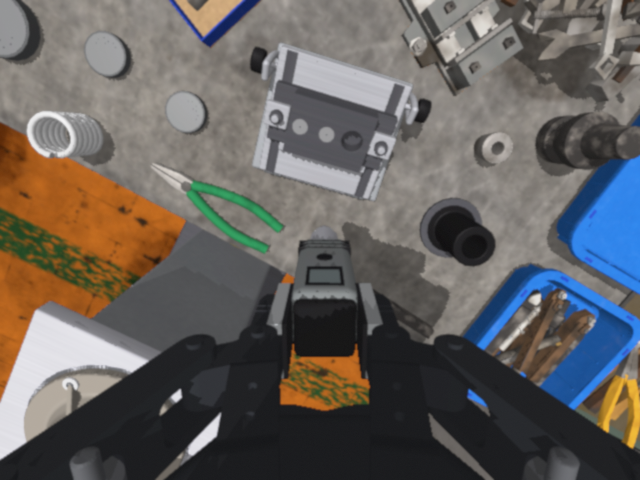

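Run:
```python
from h import *
im=cv2.imread('pics/g_w.png')
crop(im,245,35,190,170,4.2,'pics/g1.png')
crop(im,410,185,100,90,7,'pics/g2.png')
im=cv2.imread('pics/b_w.png')
crop(im,85,20,140,120,5.5,'pics/g3.png')
```

```text
(no output)
```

View pics/g1.png

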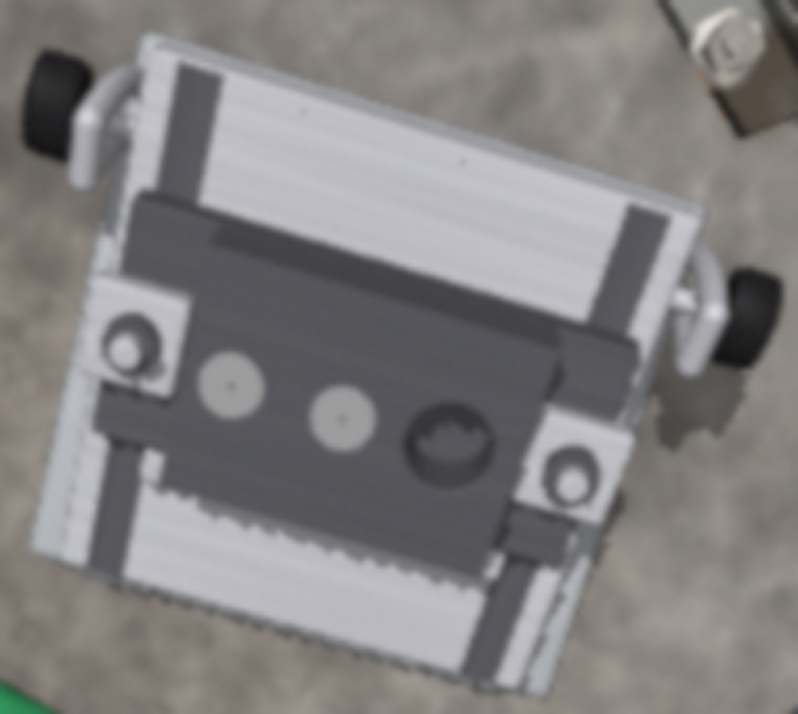

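View pics/g2.png

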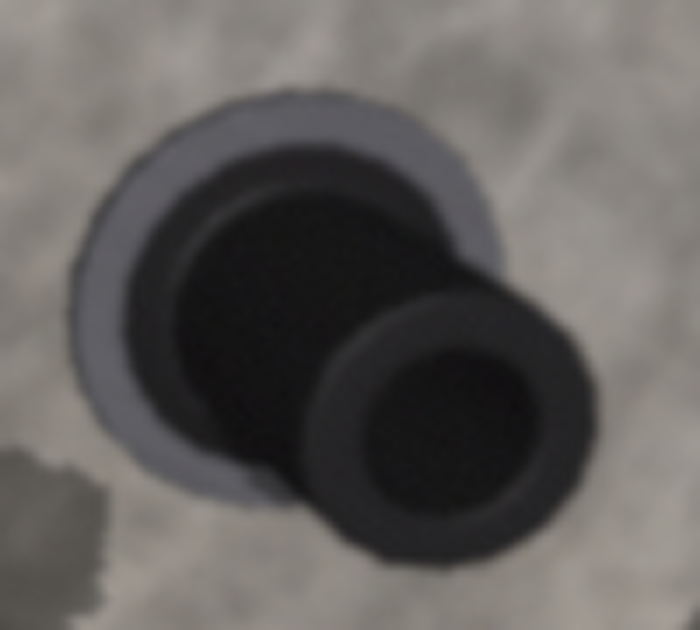

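View pics/g3.png

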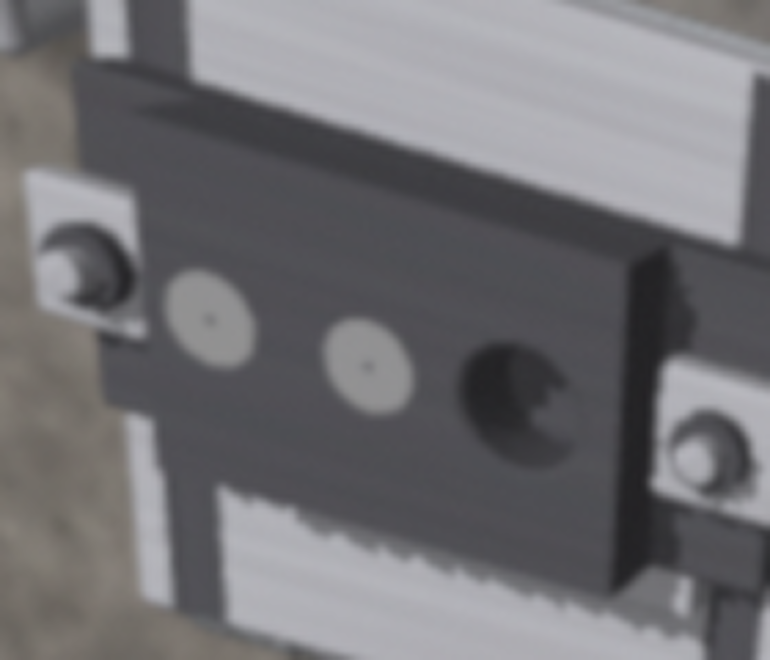

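Run:
```python
from h import *
m1=np.load('m1.npy',allow_pickle=True).item();m2=np.load('m2.npy',allow_pickle=True).item();T=camera_model('top')
for m in (m1,m2): print('cam',-np.array(m['R']).T@m['t'])
c=lambda u,v,o,f:(o[0]+(u+.5)/f-.5,o[1]+(v+.5)/f-.5)
A=lambda u,v:c(u,v,(245,35),4.2);B=lambda u,v:c(u,v,(85,20),5.5);t=lambda u,v:c(u,v,(300,190),7)
# names: spot far bore UL UR LR LL   (face coords, x up slope, y along; far y=+25)
va=[A(343,418),A(232,386),A(450,445),A(218,238),A(557,333),A(483,580),A(163,487)]
vb=[B(368,366),B(210,319),B(522,405),B(138,108),B(628,262),B(605,595),B(160,470)]
vt=[t(400,322),t(307,344),t(487,299),None,None,None,None]
P=[]
for a,b,d in zip(va,vb,vt):
    o=[(m2,a),(m1,b)]+([(T,d)] if d else [])
    x,r=tri(o);P.append(x);print(np.round(x*1000,1),np.round(r*1000,2))
P=np.array(P)
ce=P[3:].mean(0);xu=(P[3]+P[4]-P[5]-P[6])/2;yu=(P[3]+P[6]-P[4]-P[5])/2
print('mid',ce,'x len',np.linalg.norm(xu),'y len',np.linalg.norm(yu))
n=np.cross(xu,yu);n/=np.linalg.norm(n);print('n',n,'tilt',np.degrees(np.arccos(n[2])),'dir',np.degrees(np.arctan2(-n[1],-n[0])),'yaw y',np.degrees(np.arctan2(yu[1],yu[0])))
obj0=lambda s:np.array([[0,0,0],[0,25,0],[0,-24,0],[27,38+s,0],[27,-38+s,0],[-27,-38+s,0],[-27,38+s,0]],float)/1000
for nm,m,v in(('A',m2,va),('B',m1,vb)):
  f=240/np.tan(np.radians(m['fov_y']/2));K=np.array([[f,0,m['cx']],[0,f,m['cy']],[0,0,1]])
  for s in(2,-2):
    ok,rs,ts,er=cv2.solvePnPGeneric(obj0(s),np.array(v),K,None,flags=cv2.SOLVEPNP_IPPE)
    for rv,tv,e in zip(rs,ts,er):
      Rw=np.array(m['R']).T@cv2.Rodrigues(rv)[0];X=np.array(m['R']).T@(tv.ravel()-m['t'])
      print(nm,s,'err',e.ravel(),'spot',X.round(4),'tilt',np.degrees(np.arccos(Rw[2,2])).round(1),'dir',np.degrees(np.arctan2(-Rw[1,2],-Rw[0,2])).round(1),'y',np.degrees(np.arctan2(Rw[1,1],Rw[0,1])).round(1))
S2=lambda u,v:c(u,v,(410,185),7)
print('stand rim',onz(m2,S2(451,430),.076),'foot',onz(m2,S2(287,297),.003))
```

```text
cam [ 0.58645328 -0.21471     0.42015441]
cam [ 0.54446937 -0.06225762  0.420747  ]
[541.5 -64.9  86.5] [1.   0.51 0.9 ]
[535.2 -40.4  86. ] [1.23 0.63 0.99]
[548.4 -88.1  85.5] [1.   0.5  0.96]
[559.5 -25.9  97.4] [0.34 0.34]
[578.1 -96.3  93.7] [1.43 1.43]
[ 527.8 -110.9   83.8] [0.32 0.32]
[508.8 -38.3  81.1] [0.08 0.08]
mid [ 0.54358785 -0.06783551  0.08898429] x len 0.05389505838208337 y len 0.07389952041607774
n [-0.23333796 -0.06862602  0.96997106] tilt 14.076685941485415 dir 16.388907975151536 yaw y 104.75361314826857
A 2 err [1.58714684] spot [ 0.5437 -0.0674  0.0862] tilt 10.5 dir -60.7 y 104.9
A 2 err [2.07267568] spot [ 0.544  -0.0683  0.0864] tilt 9.9 dir 124.9 y 104.8
A -2 err [0.65080683] spot [ 0.5431 -0.0653  0.0842] tilt 8.8 dir -66.1 y 105.1
A -2 err [0.903559] spot [ 0.5434 -0.0661  0.0851] tilt 7.8 dir 120.9 y 104.9
B 2 err [1.8814575] spot [ 0.5427 -0.0668  0.0863] tilt 16.0 dir 10.3 y 104.4
B 2 err [3.1809238] spot [ 0.5438 -0.0688  0.086 ] tilt 53.7 dir 126.4 y 103.2
B -2 err [0.50416796] spot [ 0.542  -0.0639  0.0847] tilt 15.8 dir 12.5 y 104.5
B -2 err [1.86298057] spot [ 0.5433 -0.0668  0.0866] tilt 52.8 dir 126.4 y 103.4
stand rim [ 0.52270995 -0.25426799  0.076     ] foot [ 0.52342477 -0.25483819  0.003     ]
```

Run:
```python
from h import *
im=cv2.imread('pics/a_side.png')
crop(im,308,195,66,72,9,'pics/k1.png')
im=cv2.imread('pics/a_top.png')
crop(im,305,195,100,90,8,'pics/k2.png')
```

```text
(no output)
```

View pics/k1.png

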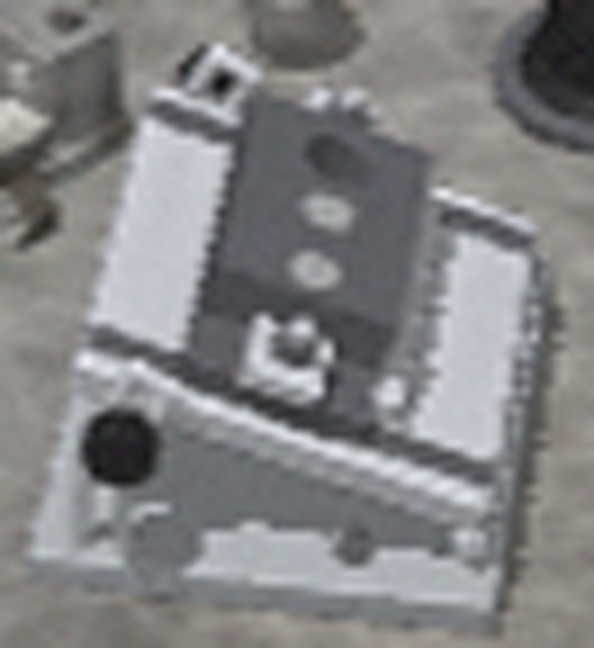

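View pics/k2.png

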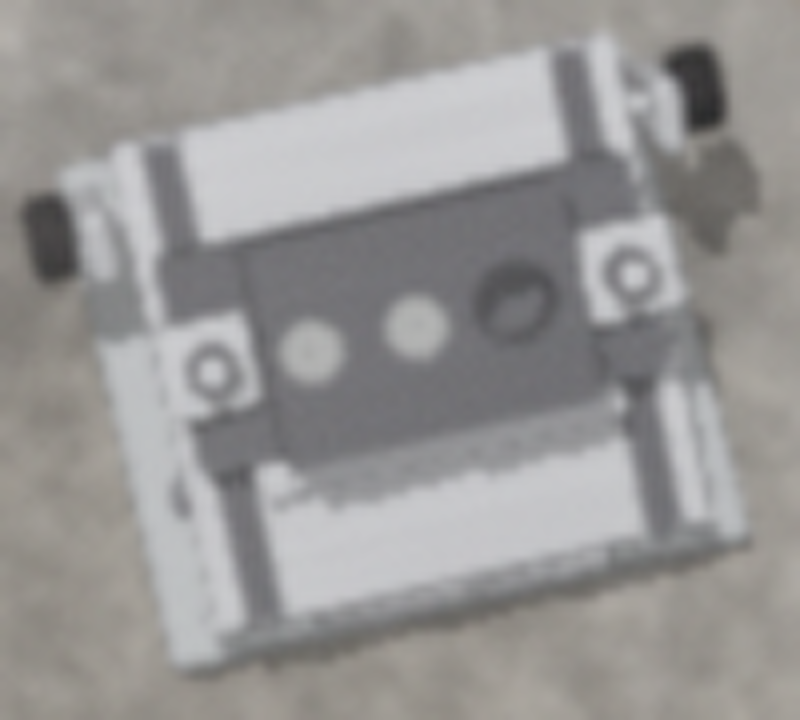

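Run:
```python
from h import *
m1=np.load('m1.npy',allow_pickle=True).item();m2=np.load('m2.npy',allow_pickle=True).item();T=camera_model('top');S=camera_model('side')
c=lambda u,v,o,f:(o[0]+(u+.5)/f-.5,o[1]+(v+.5)/f-.5)
A=lambda u,v:(m2,c(u,v,(245,35),4.2));B=lambda u,v:(m1,c(u,v,(75,0),3.5));t=lambda u,v:(T,c(u,v,(305,195),8));s=lambda u,v:(S,c(u,v,(308,195),9))
D={'FL':[s(92,328),t(185,140),A(222,75)],'FR':[s(150,118),t(553,52),A(628,207),B(515,120)],
'NL':[s(496,458),t(280,622),A(126,580),B(178,472)],'NR':[s(530,240),t(648,540),A(465,673),B(482,550)]}
import itertools
for name,sel in(('all',None),('noS',S),):
  P={}
  for k,v in D.items():
    o=[x for x in v if sel is None or x[0] is not sel]
    P[k],r=tri(o);print(name,k,np.round(P[k]*1000,1),np.round(r*1000,1))
  for a,b in(('L','L'),('R','R')):
    v=P['F'+a]-P['N'+b];print(np.linalg.norm(v),np.degrees(np.arcsin(v[2]/np.linalg.norm(v))),np.degrees(np.arctan2(v[1],v[0])))
# pair side+wrist A ; side+top
for i in (1,2):
  P={k:tri([v[0],v[i]])[0] for k,v in D.items()}
  for a in 'LR':
    v=P['F'+a]-P['N'+a];print(i,np.linalg.norm(v),np.degrees(np.arcsin(v[2]/np.linalg.norm(v))))
```

```text
all FL [588.6  -8.9  74.3] [0.2 0.9 1. ]
all FR [610.5 -96.9  76.1] [0.4 0.1 0.3 0.3]
all NL [477.9 -36.9  39.8] [1.2 3.2 1.9 0.7]
all NR [ 501.3 -125.4   41.1] [1.7 4.  1.4 2. ]
0.11928160958921998 16.82948983137922 14.193159594509984
0.11811031679251505 17.24596700630969 14.594998112719955
noS FL [589.   -8.7  72.6] [0.9 0.9]
noS FR [610.6 -96.9  76.5] [0.3 0.2 0.1]
noS NL [477.3 -35.8  34.3] [1.6 2.3 0.9]
noS NR [ 500.7 -125.2   32.6] [2.  2.2 1.4]
0.12119154164158825 18.3854754979757 13.62777145770404
0.12161083695605203 21.153250585333446 14.413060307617451
1 0.11841482881967669 14.473349471989396
1 0.11828314632101017 14.564584949347841
2 0.11916599633183739 17.030737303954204
2 0.11696278835059232 16.552492241347814
```

arm_command:
  series:
    - [10,[25,-25,0],0]
    - [10,[60,-60,0],0]
    - [10,[85,-80,0],0]
    - [10,[95,-90,0],0]
    - [10,[95,-90,0],0]
    - [10,[95,-90,0],0]
    - [10,[95,-90,0],0]

```text
t: 13.3
eef_pos: [0.6047, -0.1368, 0.2616]
tool_rot: [0.0, 0.866, -0.5, 0.0]
contact_force: [-0.6, -0.0, -1.5]
gripper_width: 0.309
```

Run:
```python
from h import *
read_camera('side')
m=camera_model('wrist');np.save('m3.npy',m,allow_pickle=True)
im=read_camera('wrist');cv2.imwrite('pics/l_w.png',im)
q=proj(m,np.array([.5415,-.065,.087]));print(status.get_obs()['t'],status.get_obs()['joint_vel'].round(3),q)
x,y=int(q[0])-70,int(q[1])-60;print(x,y)
crop(im,x,y,140,120,5.5,'pics/l1.png')
```

```text
13.4 [ 0.001  0.006  0.002 -0.006  0.001  0.001  0.002] [227.92810728 227.68186362]
157 167
```

View pics/l1.png

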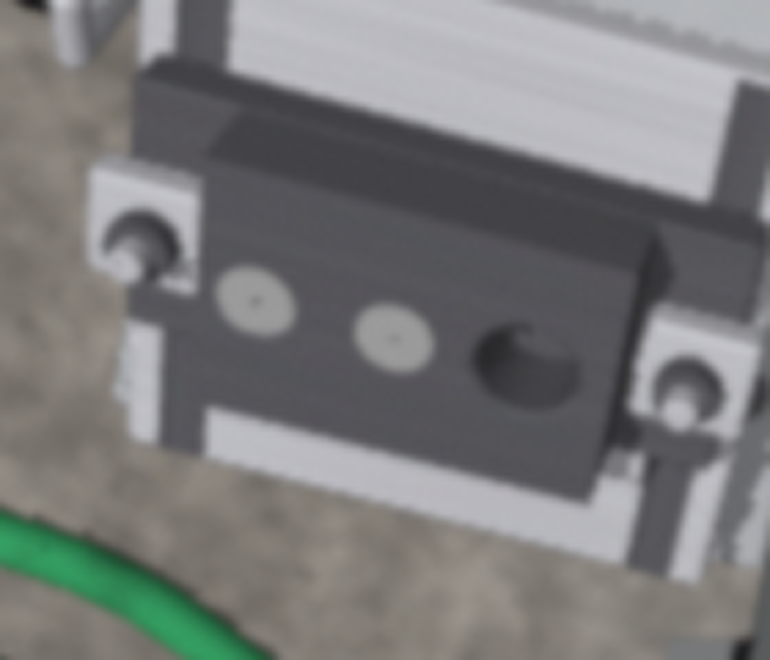

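```bash
cat > fit.py <<'E'
from h import *
from scipy.optimize import least_squares
from scipy.spatial.transform import Rotation as Ro
m1,m2,m3=[np.load(f'm{i}.npy',allow_pickle=True).item() for i in(1,2,3)];T=camera_model('top');S=camera_model('side')
c=lambda u,v,o,f:(o[0]+(u+.5)/f-.5,o[1]+(v+.5)/f-.5)
A=lambda u,v:c(u,v,(245,35),4.2);B=lambda u,v:c(u,v,(85,20),5.5);t=lambda u,v:c(u,v,(300,190),7);L=lambda u,v:c(u,v,(157,167),5.5);s=lambda u,v:c(u,v,(308,195),9)
V={'A':(m2,[A(343,418),A(232,386),A(450,445),A(218,238),A(557,333),A(483,580),A(163,487)]),
'B':(m1,[B(368,366),B(210,319),B(522,405),B(138,108),B(628,262),B(605,595),B(160,470)]),
'C':(m3,[L(395,338),L(256,301),L(527,368),L(210,152),L(638,268),L(587,500),L(165,397)]),
'T':(T,[t(400,322),t(307,344),t(487,299)]),'S':(S,[s(330,213),s(316,270),s(338,158)])}
obj=np.array([[0,0,0],[0,25,0],[0,-24,0],[27,36,0],[27,-40,0],[-27,-40,0],[-27,36,0]])/1000
def run(keys,off=True):
    # unknown: pose (3), yaw, tilt, plus small camera shift per view (prior 2 mm)
    def Rf(yaw,tilt): return Ro.from_euler('ZY',[yaw,-tilt]).as_matrix()
    def res(p):
        R=Rf(p[3],p[4]);r=[]
        for i,k in enumerate(keys):
            m,v=V[k];d=p[5+3*i:8+3*i]
            for X,q in zip(obj,v): r+=list((proj(m,p[:3]+R@X+d)-q)/.5)
            r+=list(d/.0015)
        return np.array(r)
    p0=np.r_[.5415,-.065,.087,.25,.27,np.zeros(3*len(keys))]
    o=least_squares(res,p0);J=np.linalg.inv(o.jac.T@o.jac)
    print(keys,o.x[:3].round(4),np.degrees(o.x[3:5]).round(2),'sd',np.degrees(np.sqrt(J[4,4])).round(2),'cost',o.cost.round(1))
    return o
for k in('A','B','C','ABC','ABCTS','BC','ABCT'):run(k)
E
python3 fit.py
```

```text
A [ 0.5432 -0.0658  0.0826] [15.11  5.37] sd 3.26 cost 13.4
B [ 0.5419 -0.0635  0.0838] [14.5  16.01] sd 0.99 cost 7.2
C [ 0.5426 -0.065   0.0889] [13.79 16.01] sd 0.96 cost 36.5
ABC [ 0.5422 -0.0648  0.0855] [14.62 14.54] sd 0.64 cost 75.4
ABCTS [ 0.5418 -0.065   0.0861] [14.63 14.58] sd 0.64 cost 76.9
BC [ 0.542  -0.0645  0.0862] [14.21 16.03] sd 0.68 cost 46.9
ABCT [ 0.5419 -0.0647  0.0854] [14.63 14.52] sd 0.64 cost 75.9
```

```bash
cat >> fit.py <<'E'
print()
for drop in ([],[6],[3,6],[4],[5],[3]):
    keep=[i for i in range(7) if i not in drop]
    obj_full=obj.copy();Vf=dict(V)
    for k in 'ABC': V[k]=(Vf[k][0],[Vf[k][1][i] for i in keep])
    obj=obj_full[keep];print(drop,end=' ');o=run('ABC')
    R=Ro.from_euler('ZY',[o.x[3],-o.x[4]]).as_matrix()
    if drop in([],[6]):
        for i,k in enumerate('ABC'):
            print(k,[(proj(V[k][0],o.x[:3]+R@X+o.x[5+3*i:8+3*i])-q).round(1).tolist() for X,q in zip(obj,V[k][1])])
    obj=obj_full;V.update(Vf)
E
python3 fit.py | sed -n '/^$/,$p'
```

```text
[] ABC [ 0.5422 -0.0648  0.0855] [14.62 14.54] sd 0.64 cost 75.4
A [[0.5, -0.9], [0.6, -0.9], [0.1, -0.1], [-1.4, 0.4], [0.9, 2.4], [-0.3, -0.8], [-0.6, -0.3]]
B [[0.6, -0.4], [0.9, -0.1], [-0.5, 0.4], [-0.2, 0.6], [0.4, -0.6], [0.1, 0.5], [-1.2, -0.2]]
C [[-0.5, -0.8], [-0.2, -0.5], [-0.7, -0.0], [-1.1, -0.6], [-0.3, -0.8], [-0.5, 1.3], [3.5, 1.5]]
[6] ABC [ 0.5419 -0.0649  0.0848] [14.87 13.73] sd 0.85 cost 34.5
A [[0.4, -0.9], [0.5, -0.8], [0.0, -0.2], [-1.5, 0.5], [0.7, 2.1], [-0.2, -0.9]]
B [[0.3, -0.4], [0.6, 0.0], [-0.6, 0.3], [-0.4, 0.7], [0.3, -0.9], [-0.1, 0.5]]
C [[0.1, -0.5], [0.5, -0.1], [-0.3, 0.1], [-0.2, -0.1], [-0.0, -0.8], [-0.1, 1.4]]
[3, 6] ABC [ 0.5419 -0.065   0.0867] [15.35 15.21] sd 1.02 cost 21.8
[4] ABC [ 0.5423 -0.0651  0.0863] [14.33 15.22] sd 0.78 cost 54.8
[5] ABC [ 0.5422 -0.0648  0.0854] [14.51 13.97] sd 0.73 cost 67.8
[3] ABC [ 0.5426 -0.065   0.0882] [14.96 16.42] sd 0.83 cost 60.7
```

Run:
```python
from h import *
p,R=toolR();print(p)
print('tool shift',1000*R.T@(np.array([.522,-.254,.262])-p))
m=camera_model('wrist');print('tip pred',proj(m,p+R@[0,0,.101]),proj(m,p+R@[0,0,.083]))
im=cv2.imread('pics/l_w.png');crop(im,260,180,130,190,3.1,'pics/l2.png')
```

```text
[ 0.60497312 -0.13696197  0.26165742]
tool shift [ 59.82365454 130.39773994  -0.34172722]
tip pred [322.6133107  229.57890118] [322.51067673 236.36306   ]
```

View pics/l2.png

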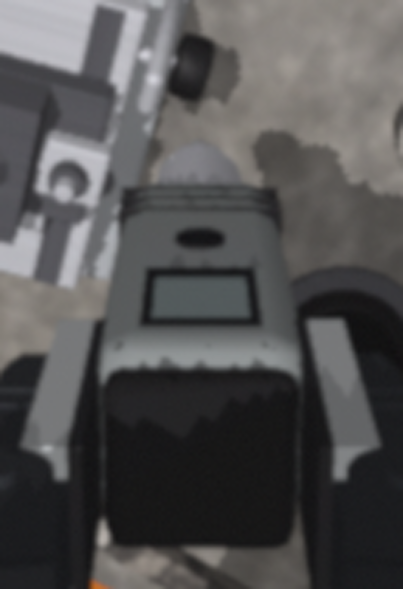

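arm_command:
  series:
    - [10,[14,30,0],0]
    - [10,[34,75,0],0]
    - [10,[52,114,0],0]
    - [10,[60,130,0],0]
    - [10,[60,130,20],0]
    - [10,[60,130,45],0]
    - [10,[60,130,70],0]
    - [10,[60,130,80],0]

```text
t: 14.4
eef_pos: [0.5226, -0.2529, 0.18]
tool_rot: [-0.0, 0.866, -0.499, -0.001]
contact_force: [-0.9, 0.3, -1.4]
gripper_width: 0.306
```

Run:
```python
from h import *
p,R=toolR();print(p)
m=camera_model('wrist')
im=read_camera('wrist');crop(im,260,150,130,110,5,'pics/n1.png')
s=read_camera('side');crop(s,330,120,90,110,6,'pics/n2.png')
print(proj(m,np.array([.522,-.254,.076])))
```

```text
[ 0.52255426 -0.25292479  0.1800232 ]
[323.73487074 229.70976173]
```

View pics/n1.png

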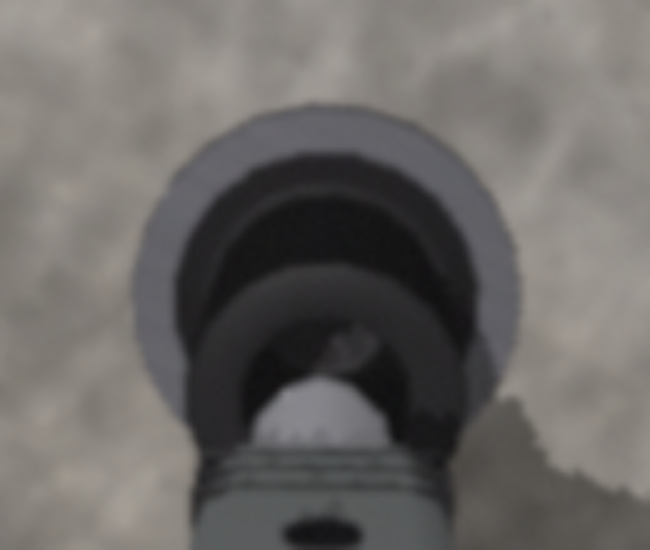

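View pics/n2.png

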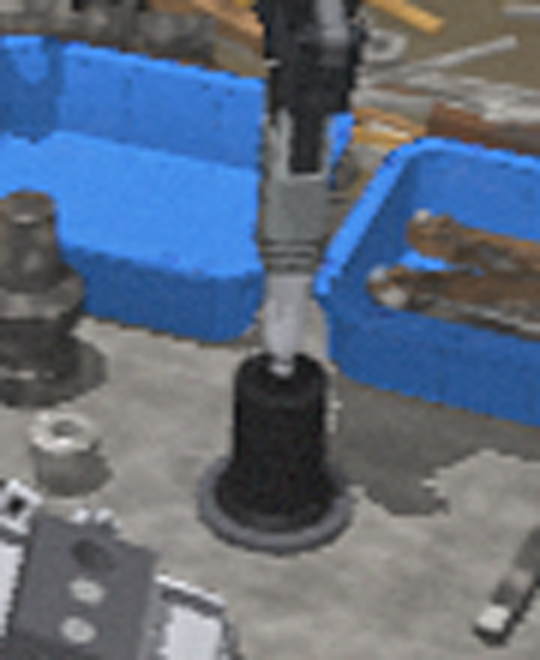

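arm_command:
  series:
    - [10,[0,0,8],0]
    - [10,[0,0,14],0]
    - [10,[0,0,14],0]
    - [10,[0,4,14],0]
    - [10,[0,8,14],0]
    - [10,[0,11,14],0]
    - [10,[0,14,15],0]
    - [10,[0,17,15],0]
  squeeze: 25

```text
t: 15.5
eef_pos: [0.5111, -0.2612, 0.1676]
tool_rot: [-0.002, 0.866, -0.499, 0.002]
contact_force: [5.2, 4.1, -0.5]
gripper_width: 0.306
```

Run:
```python
from h import *
o=status.get_obs();print(o['eef_pos'],o['tool_rot'],o['contact_force'],o['torque'])
im=read_camera('wrist');crop(im,260,150,130,110,5,'pics/o1.png')
s=read_camera('side');crop(s,330,120,90,110,6,'pics/o2.png')
```

```text
[ 0.51109762 -0.2611719   0.1675786 ] [-0.00182652  0.86645054 -0.49925449  0.00225336] [ 5.24954286  4.10636383 -0.47225272] [ 1.35041344 -1.86357451  0.04311361]
```

View pics/o1.png

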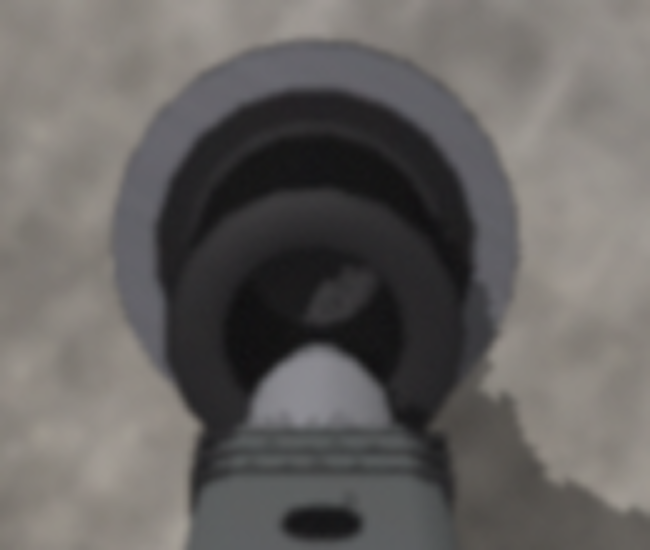

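View pics/o2.png

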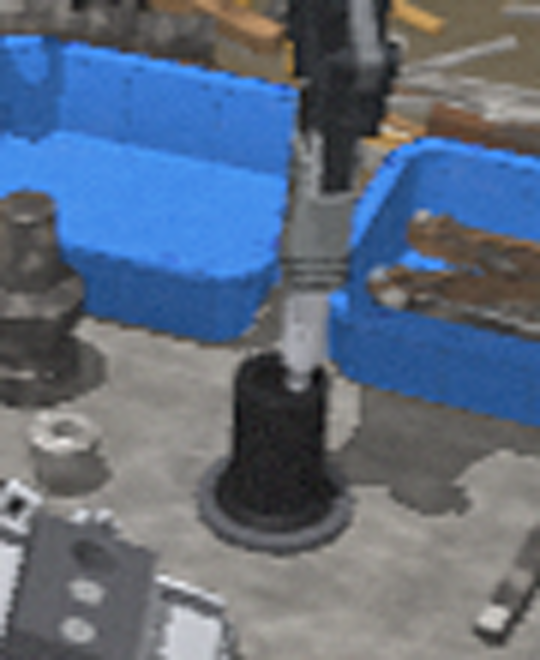

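arm_command:
  series:
    - [10,[0,3,0],0]
    - [10,[0,6,0.5],0]
    - [10,[0,9,1],0]
    - [10,[0,12,2],0]
    - [10,[0,14,2.5],0]
    - [10,[0,15,3],0]
    - [10,[0,15,3],0]
    - [10,[0,15,3],0]

```text
t: 16.6
eef_pos: [0.498, -0.2691, 0.1644]
tool_rot: [-0.002, 0.866, -0.499, 0.002]
contact_force: [5.8, 3.4, -1.2]
gripper_width: 0.303
```

Run:
```python
from h import *
o=status.get_obs();print(o['eef_pos'],o['tool_rot'],o['contact_force'],o['torque'])
im=read_camera('wrist');crop(im,260,150,130,110,5,'pics/p1.png')
s=read_camera('side');crop(s,330,120,90,110,6,'pics/p2.png')
```

```text
[ 0.49803375 -0.26906345  0.16439138] [-0.00151216  0.86640109 -0.49934121  0.00228549] [ 5.81106304  3.39322635 -1.16163977] [ 0.96434287 -1.77087042  0.00764599]
```

View pics/p1.png

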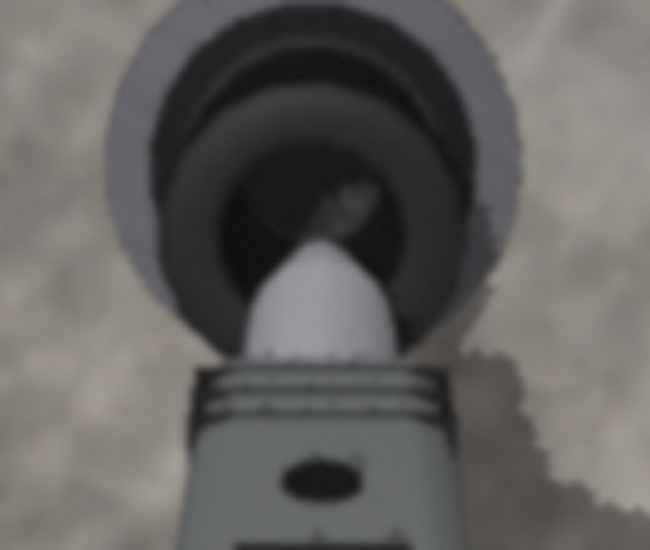

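View pics/p2.png

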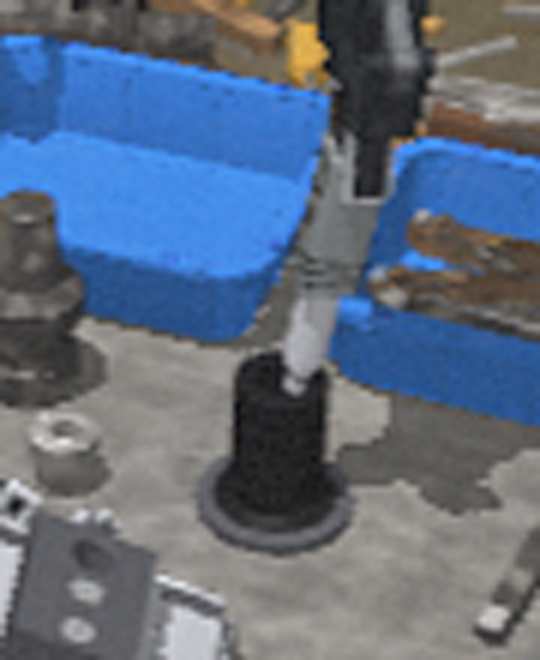

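arm_command:
  series:
    - [10,[0,0,0],0]
    - [10,[0,0,0],0]
    - [10,[0,2,-8],0]
    - [10,[0,4,-18],0]
    - [10,[0,6,-28],0]
    - [10,[0,6,-33],0]
    - [10,[0,6,-33],0]
    - [10,[0,6,-33],0]
  squeeze: 60

```text
t: 17.7
eef_pos: [0.4897, -0.2731, 0.196]
tool_rot: [0.0, 0.866, -0.5, -0.0]
contact_force: [0.5, 0.5, -1.9]
gripper_width: 0.307
```

Run:
```python
from h import *
p,R=toolR();print(p,np.round(R[:,2],4))
m=camera_model('wrist');S=camera_model('side')
im=read_camera('wrist');crop(im,260,130,130,120,5,'pics/q1.png')
s=read_camera('side');crop(s,350,100,70,100,6,'pics/q2.png')
for th in (12,14,15,16,17):
    a=np.radians(th)
    f=lambda d:p+R@(np.array([0,0,-.002])+d*np.array([0,-np.sin(a),np.cos(a)]))
    print(th,[((proj(m,f(d))-[260,130])*5).round(0).tolist()+((proj(S,f(d))-[350,100])*6).round(0).tolist() for d in(.103,.085,.040)])
```

```text
[ 0.48970401 -0.27310073  0.19599556] [-6.e-04  2.e-04 -1.e+00]
12 [[313.0, 364.0, 195.0, 454.0], [312.0, 416.0, 205.0, 422.0], [311.0, 578.0, 232.0, 339.0]]
14 [[313.0, 342.0, 187.0, 453.0], [312.0, 396.0, 199.0, 421.0], [311.0, 568.0, 229.0, 339.0]]
15 [[313.0, 331.0, 184.0, 453.0], [312.0, 387.0, 196.0, 421.0], [311.0, 562.0, 228.0, 339.0]]
16 [[313.0, 320.0, 180.0, 452.0], [312.0, 377.0, 193.0, 420.0], [311.0, 558.0, 226.0, 339.0]]
17 [[313.0, 309.0, 176.0, 451.0], [312.0, 368.0, 190.0, 420.0], [311.0, 553.0, 225.0, 338.0]]
```

View pics/q1.png

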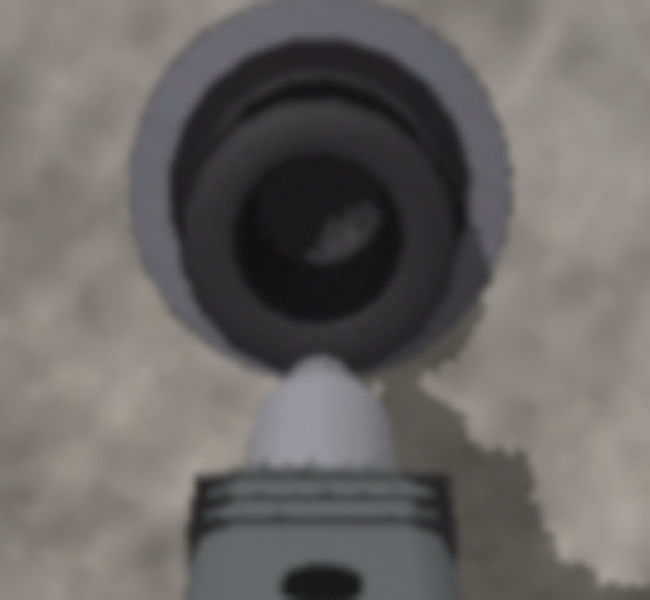

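View pics/q2.png

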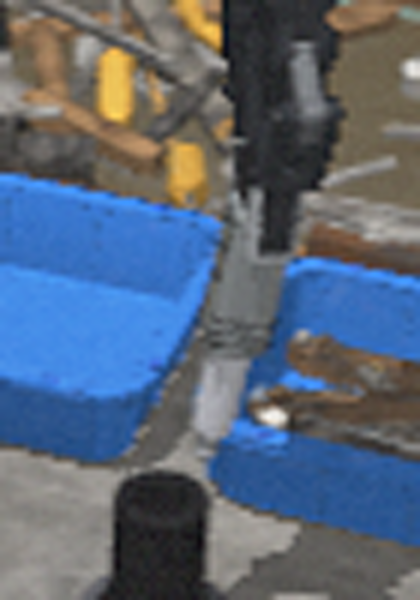

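Run:
```python
from h import *
p,R=toolR();m=camera_model('wrist')
for th in (0,10,11,12,13,14,15):
    a=np.radians(th)
    f=lambda d,o:p+R@(np.array([0,0,-.002])+d*np.array([0,-np.sin(a),np.cos(a)])+o*np.array([0,-np.cos(a),-np.sin(a)]))
    print(th,[(k,proj(m,f(d,o))[1].round(1)) for k,d,o in(('tip',.103,0),('tip blunt',.102,.002),('plung',.095,.005),('noseend',.085,.010),('collar',.040,.014),('captop',-.040,.014),('captopback',-.040,-.014))])
im=read_camera('wrist');cv2.imwrite('pics/r_w.png',im);crop(im,260,180,130,190,3.1,'pics/r1.png')
```

```text
0 [('tip', np.float64(229.6)), ('tip blunt', np.float64(227.5)), ('plung', np.float64(226.1)), ('noseend', np.float64(223.0)), ('collar', np.float64(235.9)), ('captop', np.float64(298.5)), ('captopback', np.float64(363.0))]
10 [('tip', np.float64(207.3)), ('tip blunt', np.float64(205.4)), ('plung', np.float64(205.1)), ('noseend', np.float64(203.8)), ('collar', np.float64(226.2)), ('captop', np.float64(318.3)), ('captopback', np.float64(372.3))]
11 [('tip', np.float64(205.1)), ('tip blunt', np.float64(203.2)), ('plung', np.float64(203.0)), ('noseend', np.float64(201.9)), ('collar', np.float64(225.3)), ('captop', np.float64(320.2)), ('captopback', np.float64(373.1))]
12 [('tip', np.float64(202.9)), ('tip blunt', np.float64(201.0)), ('plung', np.float64(200.9)), ('noseend', np.float64(200.0)), ('collar', np.float64(224.4)), ('captop', np.float64(322.1)), ('captopback', np.float64(373.8))]
13 [('tip', np.float64(200.7)), ('tip blunt', np.float64(198.8)), ('plung', np.float64(198.9)), ('noseend', np.float64(198.1)), ('collar', np.float64(223.5)), ('captop', np.float64(323.9)), ('captopback', np.float64(374.4))]
14 [('tip', np.float64(198.5)), ('tip blunt', np.float64(196.6)), ('plung', np.float64(196.8)), ('noseend', np.float64(196.2)), ('collar', np.float64(222.6)), ('captop', np.float64(325.8)), ('captopback', np.float64(375.0))]
15 [('tip', np.float64(196.3)), ('tip blunt', np.float64(194.4)), ('plung', np.float64(194.7)), ('noseend', np.float64(194.3)), ('collar', np.float64(221.8)), ('captop', np.float64(327.6)), ('captopback', np.float64(375.6))]
```

View pics/r1.png

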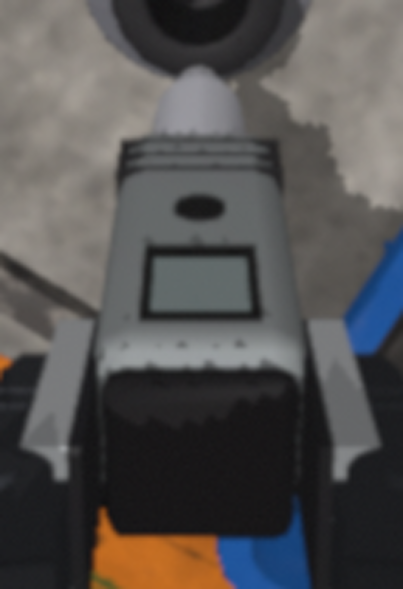

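```bash
cat > pose.py <<'E'
from h import *
from scipy.optimize import least_squares
m=camera_model('wrist');p,R=toolR()
F={'collar':(.040,.014),'capf':(-.034,.014),'capb':(-.040,-.014),'nose':(.085,.010),'plung':(.093,.005),'tip':(.103,.0)}
def row(k,th,y,z):
    d,o=F[k];a=th
    return proj(m,p+R@(np.array([0,y,z-.002])+d*np.array([0,-np.sin(a),np.cos(a)])+o*np.array([0,-np.cos(a),-np.sin(a)])))[1]
apex=lambda th,y,z:min(row(k,th,y,z) for k in('nose','plung','tip'))
def fit(obs,th0=None):
    def f(q):
        th=q[2] if th0 is None else th0
        return [ (apex(th,q[0],q[1]) if k=='apex' else row(k,th,q[0],q[1]))-v for k,v in obs.items()]
    r=least_squares(f,[0,0,.2] if th0 is None else [0,0]);return r.x,np.round(r.fun,1)
if __name__=='__main__':
    x,f=fit(dict(apex=226.8,collar=240.3,capf=298.7,capb=355.8),0.0);print('upright y,z mm',x*1000,f)
    x,f=fit(dict(apex=226.8,collar=240.3,capf=298.7,capb=355.8));print('upright free',x[:2]*1000,np.degrees(x[2]),f)
    x,f=fit(dict(apex=201.6,collar=225.2,capf=299,capb=351.9));print('tilted',x[:2]*1000,np.degrees(x[2]),f)
    x,f=fit(dict(tip=201.6,collar=225.2,capf=299,capb=351.9));print('tilted',x[:2]*1000,np.degrees(x[2]),f)
E
python3 pose.py
```

```text
upright y,z mm [ 8.6021377  14.92922336] [ 2.1  1.7 -4.5  2.2]
upright free [13.69673171 25.68943771] 3.2117513865665437 [-0.9  1.2 -0.5  0.2]
tilted [ 7.69350273 26.14156894] 12.811912703662095 [ 0.3 -0.4  0.2 -0.1]
tilted [ 7.84745184 26.99757334] 13.630466276283101 [ 0.8 -1.2  0.7 -0.4]
```

arm_command:
  series:
    - [10,[0,-4,10],0]
    - [10,[0,-8,22],0]
    - [10,[0,-8,33],0]
    - [10,[0,-8,33],0]
    - [10,[0,-6,33],0]
    - [10,[0,-4,33],0]
    - [10,[0,-2,33],0]
    - [10,[0,-2,33],0]
  squeeze: 25

```text
t: 18.85
eef_pos: [0.4957, -0.27, 0.1651]
tool_rot: [-0.002, 0.867, -0.499, 0.003]
contact_force: [3.5, 4.8, 9.6]
gripper_width: 0.307
```

Run:
```python
from h import *
read_camera('side');o=status.get_obs();print(o['t'],o['eef_pos'],o['tool_rot'],o['contact_force'])
p,R=toolR();b=np.array([.522,-.254,.076]);d=R.T@(p-b)*1000;print(d)
Y=d[1]-12.5;H=-d[2]+2;print(np.degrees(np.arctan2(Y,H)+np.arcsin(5/np.hypot(Y,H))))
```

```text
18.9 [ 0.49568815 -0.2700137   0.16503879] [-0.002317    0.86655005 -0.4990776   0.00268358] [2.8027547  4.47402317 9.47494168]
[  0.85541603  30.19829586 -89.2411901 ]
14.061326595380795
```

Run:
```python
from h import *
im=read_camera('wrist');crop(im,260,130,130,120,5,'pics/s1.png')
s=read_camera('side');crop(s,340,110,70,100,6,'pics/s2.png')
```

```text
(no output)
```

View pics/s1.png

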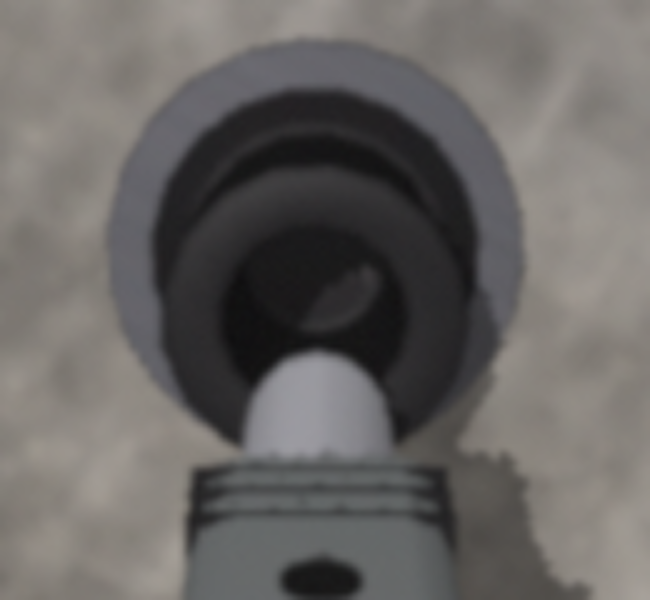

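View pics/s2.png

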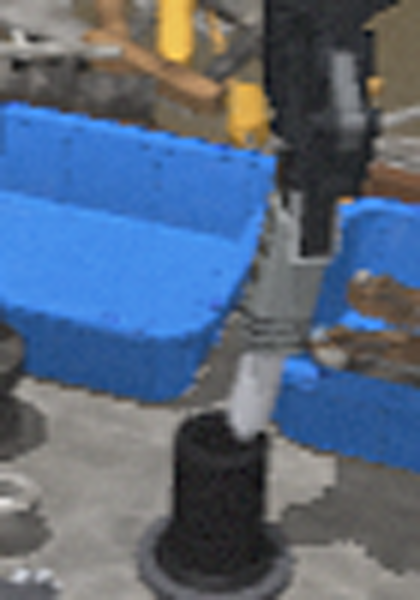

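arm_command:
  series:
    - [10,[0,0,-12],0]
    - [10,[0,-6,-24],0]
    - [10,[0,-12,-24],0]
    - [10,[0,-12,-24],0]

```text
t: 19.5
eef_pos: [0.502, -0.2656, 0.1865]
tool_rot: [0.0, 0.866, -0.5, -0.001]
contact_force: [0.5, 0.3, -1.8]
gripper_width: 0.305
```

Run:
```python
from h import *
im=read_camera('wrist');crop(im,260,130,130,120,5,'pics/u1.png')
s=read_camera('side');crop(s,340,110,70,100,6,'pics/u2.png')
t=read_camera('top');cv2.imwrite('pics/u_t.png',t)
o=status.get_obs();print(o['t'],o['eef_pos'],o['contact_force'])
p,R=toolR();S=camera_model('side')
for th in (6,8,10,12,14):
    a=np.radians(th)
    f=lambda d:p+R@(np.array([0,0,-.002])+d*np.array([0,-np.sin(a),np.cos(a)]))
    print(th,[((proj(S,f(d))-[340,110])*6).round(0).tolist() for d in(.103,.085,.040)])
```

```text
19.65 [ 0.50145844 -0.26615214  0.18650611] [ 0.04748398 -0.41924399 -2.04983685]
6 [[247.0, 414.0], [253.0, 382.0], [270.0, 300.0]]
8 [[240.0, 414.0], [247.0, 382.0], [267.0, 300.0]]
10 [[232.0, 414.0], [241.0, 382.0], [264.0, 300.0]]
12 [[224.0, 413.0], [235.0, 381.0], [261.0, 299.0]]
14 [[217.0, 412.0], [228.0, 381.0], [258.0, 299.0]]
```

View pics/u1.png

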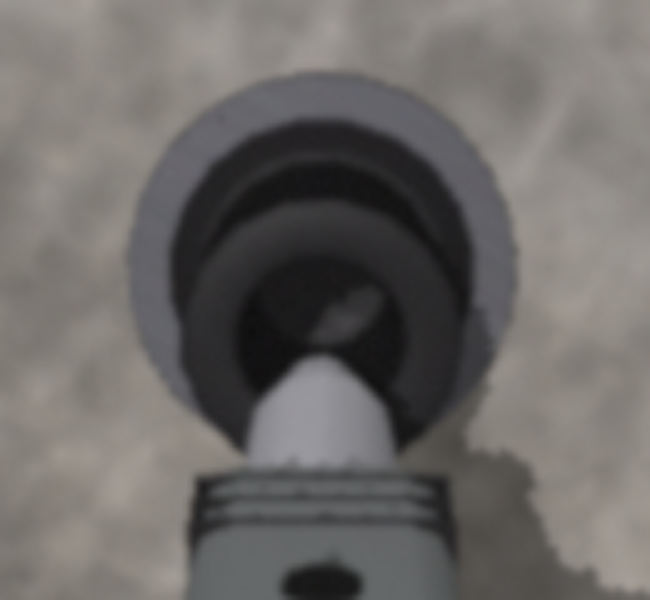

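View pics/u2.png

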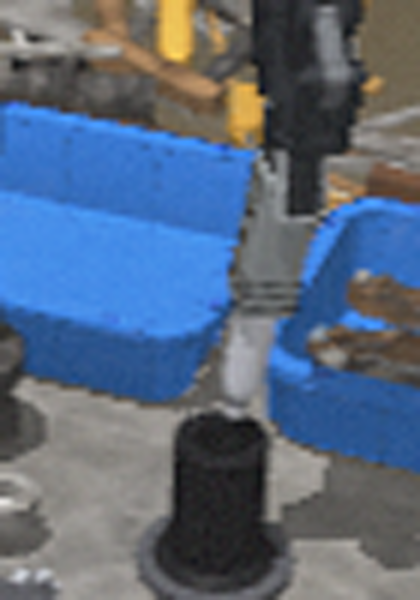

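Run:
```python
from h import *
S=camera_model('side');R=toolR()[1]
def pr(p,org,ths):
    p=np.array(p)
    for th in ths:
        a=np.radians(th);f=lambda d:p+R@(np.array([0,0,-.002])+d*np.array([0,-np.sin(a),np.cos(a)]))
        print(th,[((proj(S,f(d))-org)*6).round(0).tolist() for d in(.103,.085,.040)])
pr([.5226,-.2529,.180],[330,120],[0]); pr([.498,-.2691,.1644],[330,120],[8,10,12,14])
a=cv2.imread('pics/n2.png')[150:400,220:360];b=cv2.imread('pics/p2.png')[150:400,260:400];c=cv2.imread('pics/u2.png')[200:450,170:310]
cv2.imwrite('pics/v.png',cv2.resize(np.hstack([a,b,c]),None,fx=1.9,fy=1.9,interpolation=cv2.INTER_CUBIC))
```

```text
0 [[276.0, 370.0], [278.0, 339.0], [283.0, 257.0]]
8 [[306.0, 391.0], [314.0, 360.0], [333.0, 279.0]]
10 [[299.0, 391.0], [307.0, 359.0], [330.0, 279.0]]
12 [[291.0, 390.0], [301.0, 359.0], [327.0, 278.0]]
14 [[284.0, 389.0], [295.0, 358.0], [324.0, 278.0]]
```

View pics/v.png

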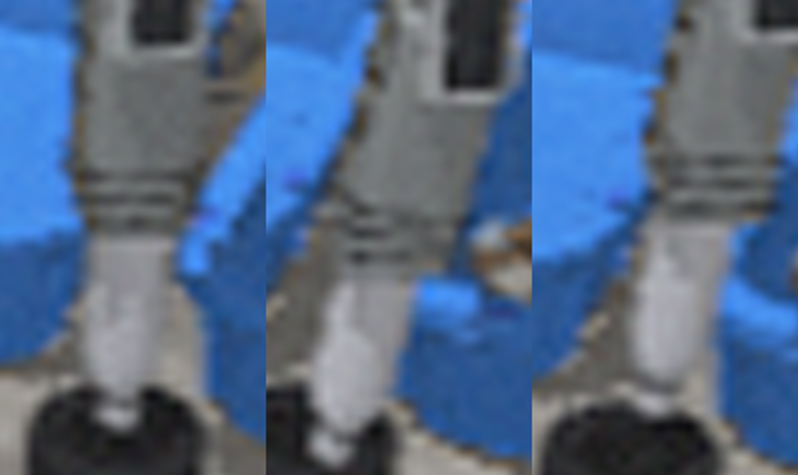

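arm_command:
  series:
    - [10,[0,0,12],0]
    - [10,[0,0,23],0]
    - [10,[0,3,23],0]
    - [10,[0,6,23],0]
    - [10,[0,9,23],0]
    - [10,[0,12,23],0]
    - [10,[0,15,24],0]
    - [10,[0,17,25],0]

```text
t: 20.65
eef_pos: [0.4903, -0.2732, 0.164]
tool_rot: [-0.002, 0.866, -0.499, 0.002]
contact_force: [5.4, 5.4, 3.6]
gripper_width: 0.308
```

arm_command:
  series:
    - [10,[0,1.5,0],0]
    - [10,[0,2.5,0],0]
    - [10,[0,2.5,0],0]

```text
t: 21.02
eef_pos: [0.4884, -0.2743, 0.1638]
tool_rot: [-0.002, 0.866, -0.499, 0.002]
contact_force: [5.3, 4.9, -1.4]
gripper_width: 0.308
```

Run:
```python
from h import *
o=status.get_obs();p,R=toolR();print(o['t'],p,o['contact_force'],'Y',1000*(R.T@(p-[.522,-.254,.076])))
im=read_camera('wrist');crop(im,260,100,130,120,5,'pics/w1.png')
s=read_camera('side');crop(s,340,110,70,100,6,'pics/w2.png')
```

```text
21.025 [ 0.48838281 -0.27430399  0.16377415] [ 5.32054366  4.88484841 -1.43385728] Y [  0.91055388  38.76196286 -87.99630664]
```

View pics/w1.png

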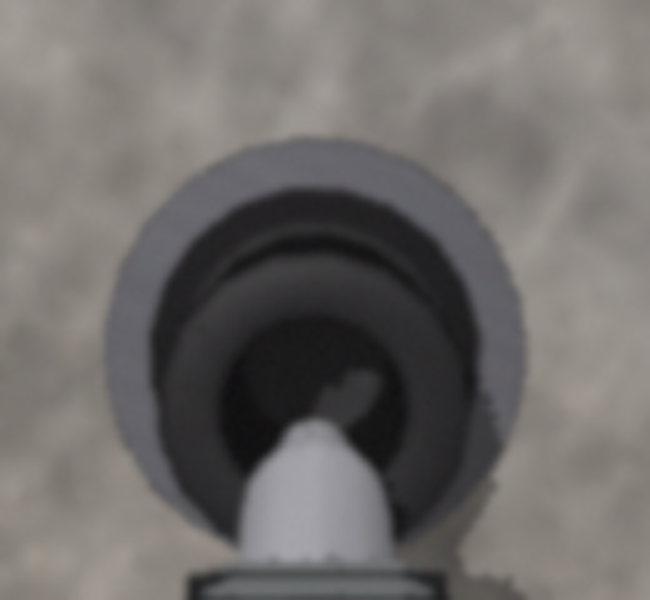

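View pics/w2.png

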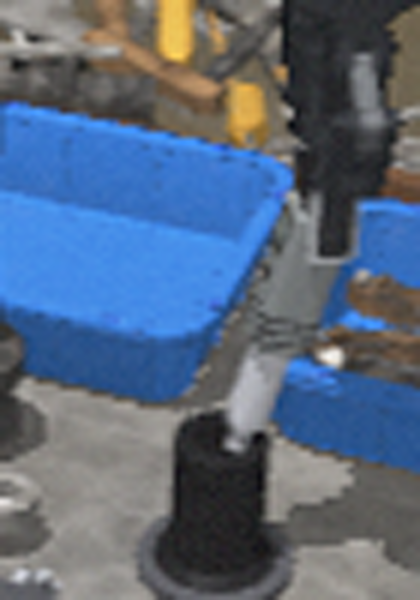

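arm_command:
  series:
    - [10,[0,0,0],0]
    - [10,[0,2,-8],0]
    - [10,[0,5,-20],0]
    - [10,[0,8,-36],0.08]
    - [10,[0,8,-56],0.18]
    - [10,[0,8,-80],0.25]
    - [10,[0,8,-95],0.25]
    - [10,[0,8,-95],0.25]
  squeeze: 60

```text
t: 22.12
eef_pos: [0.4786, -0.2806, 0.2585]
tool_rot: [0.0, 0.797, -0.604, 0.001]
contact_force: [0.4, -0.1, -2.5]
gripper_width: 0.309
```

Run:
```python
from h import *
read_camera('top')
o=status.get_obs();p,R=toolR();print(o['t'],p,R.round(4),o['contact_force'])
m=camera_model('wrist');S=camera_model('side')
im=read_camera('wrist');crop(im,260,180,130,190,3.1,'pics/x1.png')
s=read_camera('side');q=proj(S,p+[0,0,-.05]).astype(int);print(q);crop(s,q[0]-30,q[1]-35,60,70,8,'pics/x2.png')
for th in (0,10,12,14,16,18):
    a=np.radians(th);f=lambda d:p+R@(np.array([0,0,-.038])+d*np.array([0,-np.sin(a),np.cos(a)]))
    print(th,[((proj(S,f(d))-[q[0]-30,q[1]-35])*8).round(0).tolist()+((proj(m,f(d))-[260,180])*3.1).round(0).tolist() for d in(.139,.121,.076)])
```

```text
22.175 [ 0.4780359  -0.2801815   0.25741744] [[ 2.711e-01 -9.626e-01  2.000e-04]
 [-9.626e-01 -2.711e-01 -5.000e-04]
 [ 5.000e-04 -0.000e+00 -1.000e+00]] [-0.18132457 -0.08787767 -2.23488611]
[398 140]
0 [[229.0, 413.0, 194.0, 155.0], [234.0, 368.0, 194.0, 176.0], [245.0, 251.0, 193.0, 244.0]]
10 [[158.0, 403.0, 194.0, 61.0], [171.0, 359.0, 194.0, 89.0], [204.0, 245.0, 193.0, 181.0]]
12 [[144.0, 400.0, 194.0, 42.0], [158.0, 356.0, 194.0, 72.0], [196.0, 243.0, 193.0, 168.0]]
14 [[130.0, 396.0, 194.0, 23.0], [146.0, 353.0, 194.0, 55.0], [188.0, 241.0, 193.0, 156.0]]
16 [[116.0, 392.0, 194.0, 4.0], [134.0, 349.0, 194.0, 37.0], [181.0, 239.0, 193.0, 143.0]]
18 [[102.0, 387.0, 194.0, -15.0], [122.0, 345.0, 194.0, 20.0], [173.0, 236.0, 193.0, 131.0]]
```

View pics/x1.png

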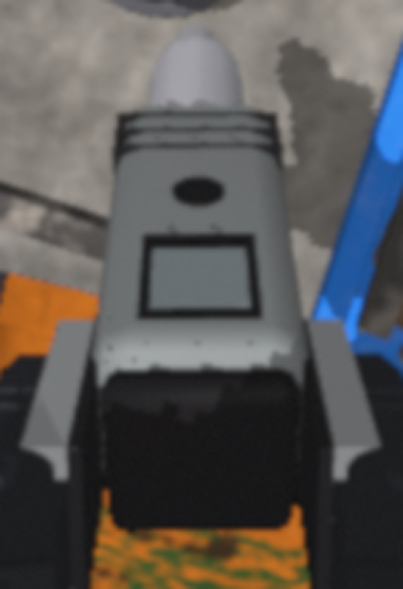

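View pics/x2.png

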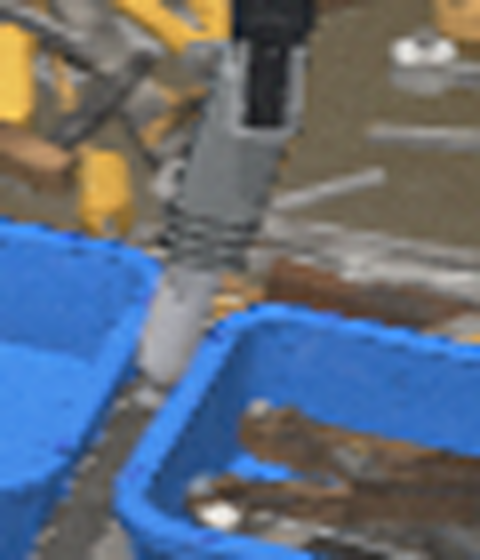

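Run:
```python
from pose import *
import pose
up=dict(apex=226.8,collar=240.3,capf=298.7,capb=355.8)
# calibrate: camera-side fake z fixed 25.7 and theta bias
for nm,ob in(('t1',dict(tip=201.6,collar=225.2,capf=299,capb=351.9)),('t2',dict(tip=188.7,collar=216.1,capf=300,capb=350))):
    x,f=fit(ob);print(nm,x[:2]*1000,np.degrees(x[2]),f)
# feature-offset approach: per-feature row bias from upright at z=0,y=0, fit th,y
for y0 in (0,.002):
  bias={k:v-(apex(0,y0,0) if k=='apex' else row(k,0,y0,0)) for k,v in up.items()};print(bias)
  for nm,ob in(('t1',dict(tip=201.6,collar=225.2,capf=299,capb=351.9)),('t2',dict(tip=188.7,collar=216.1,capf=300,capb=350))):
    for bt in (0,2,4):
      g=lambda q:[row(k,q[0],q[1],q[2])+(bt if k=='tip' else bias[k])-v for k,v in ob.items()]
      r=least_squares(lambda q:g(q)+[q[2]/.001],[.2,0,0]);print(nm,bt,np.degrees(r.x[0]).round(2),(r.x[1:]*1000).round(1),np.round(r.fun,1))
```

```text
t1 [ 7.54849539 27.02506241] 13.62774654733911 [ 0.8 -1.2  0.7 -0.4]
t2 [ 3.70045228 24.92822745] 18.205270789992287 [ 0.4 -0.5  0.3 -0.2]
{'apex': np.float64(3.423962401812304), 'collar': np.float64(3.958245481305312), 'capf': np.float64(6.660690442080806), 'capb': np.float64(-7.823857748233706)}
t1 0 8.69 [-5.4  0.5] [ 1.8 -2.7  0.9  0.1  0.5]
t1 2 9.21 [-5.6  0.5] [ 2.4 -3.5  1.2 -0.   0.5]
t1 4 9.73 [-5.8  0.6] [ 2.9 -4.3  1.6 -0.1  0.6]
t2 0 13.01 [-8.1  0.3] [ 1.5 -2.2  0.8 -0.1  0.3]
t2 2 13.54 [-8.2  0.4] [ 2.  -3.   1.2 -0.2  0.4]
t2 4 14.08 [-8.4  0.5] [ 2.6 -3.8  1.6 -0.3  0.5]
{'apex': np.float64(0.7235854368885839), 'collar': np.float64(0.7169941989528184), 'capf': np.float64(1.9696588582388586), 'capb': np.float64(-12.13576154812057)}
t1 0 9.38 [-3.7  0.5] [ 2.5 -3.7  1.3 -0.1  0.5]
t1 2 9.91 [-3.9  0.6] [ 3.1 -4.5  1.7 -0.2  0.6]
t1 4 10.44 [-4.   0.7] [ 3.6 -5.3  2.1 -0.3  0.7]
t2 0 13.74 [-6.4  0.4] [ 2.1 -3.1  1.4 -0.3  0.4]
t2 2 14.28 [-6.5  0.4] [ 2.7 -3.9  1.7 -0.5  0.4]
t2 4 14.82 [-6.7  0.5] [ 3.2 -4.7  2.1 -0.6  0.5]
```

arm_command:
  series:
    - [10,[-2,-8,20],-0.12]
    - [10,[-4,-15.5,45],-0.25]
    - [10,[-4,-15.5,65],-0.25]
    - [10,[-4,-15.5,80],-0.25]
    - [10,[-4,-15.5,90],-0.25]
    - [10,[-4,-15.5,95],-0.25]
    - [10,[-4,-15.5,95],-0.25]

```text
t: 23.15
eef_pos: [0.4922, -0.2719, 0.1624]
tool_rot: [-0.0, 0.866, -0.5, 0.0]
contact_force: [0.1, -0.7, -1.1]
gripper_width: 0.306
```

arm_command:
  series:
    - [10,[0,3,0],0]
    - [10,[0,6,0],0]
    - [10,[0,8.5,0],0]
    - [10,[0,10.5,0],0]
    - [10,[0,11.5,0],0]
    - [10,[0,11.5,0],0]
    - [10,[0,11.5,0],0]
  squeeze: 25

```text
t: 24.02
eef_pos: [0.4847, -0.276, 0.1632]
tool_rot: [-0.002, 0.866, -0.499, 0.002]
contact_force: [4.9, 3.9, -4.0]
gripper_width: 0.303
```

Run:
```python
from h import *
o=status.get_obs();p,R=toolR();print(o['t'],p,o['contact_force'],'Y',1000*(R.T@(p-[.522,-.254,.076])))
```

```text
24.025 [ 0.48472645 -0.27598135  0.16320841] [ 4.93966328  3.88952828 -4.01765678] Y [  0.45011763  42.85703342 -87.41210044]
```

arm_command:
  series:
    - [10,[0,0,0],0]
    - [10,[0,2,-8],0]
    - [10,[0,5,-20],0]
    - [10,[0,8,-36],0.08]
    - [10,[0,8,-56],0.18]
    - [10,[0,8,-80],0.268]
    - [10,[-20,-5,-95],0.268]
    - [10,[-50,-25,-95],0.268]
  squeeze: 80

```text
t: 25.02
eef_pos: [0.4786, -0.2235, 0.2594]
tool_rot: [0.0, 0.79, -0.613, 0.002]
contact_force: [0.2, 0.5, -2.4]
gripper_width: 0.303
```

Run:
```python
from h import *
p,R=toolR();print(status.get_obs()['t'],p,R.round(3))
print(1000*R.T@(np.array([.500,-.0758,.240])-p))
```

```text
25.025 [ 0.47863831 -0.22346259  0.25936876] [[ 0.249 -0.968  0.002]
 [-0.968 -0.249 -0.002]
 [ 0.003 -0.002 -1.   ]]
[-137.73016823  -57.4679157    19.06699262]
```

arm_command:
  series:
    - [10,[-30,-12,0],0]
    - [10,[-70,-29,0],0]
    - [10,[-105,-44,0],0]
    - [10,[-128,-53,8],0]
    - [10,[-135,-57,17],0]
    - [10,[-135,-57,17],0]
    - [10,[-135,-57,17],0]

```text
t: 25.9
eef_pos: [0.4996, -0.0785, 0.2404]
tool_rot: [0.0, 0.791, -0.612, 0.0]
contact_force: [-0.6, -1.0, -1.5]
gripper_width: 0.306
```

Run:
```python
from h import *
read_camera('top')
p,R=toolR();o=status.get_obs();print(o['t'],p,R.round(3),o['contact_force'])
m=camera_model('wrist');np.save('m5.npy',m,allow_pickle=True);S=camera_model('side')
im=read_camera('wrist');cv2.imwrite('pics/y_w.png',im);crop(im,240,120,180,130,4.4,'pics/y1.png');crop(im,260,180,130,190,3.1,'pics/y3.png')
s=read_camera('side');cv2.imwrite('pics/y_s.png',s);crop(s,305,165,75,95,8,'pics/y2.png')
```

```text
25.95 [ 0.49975189 -0.07835987  0.24052504] [[ 0.251 -0.968  0.   ]
 [-0.968 -0.251 -0.001]
 [ 0.001  0.    -1.   ]] [ 0.47633944  0.40108338 -2.43301234]
```

View pics/y1.png

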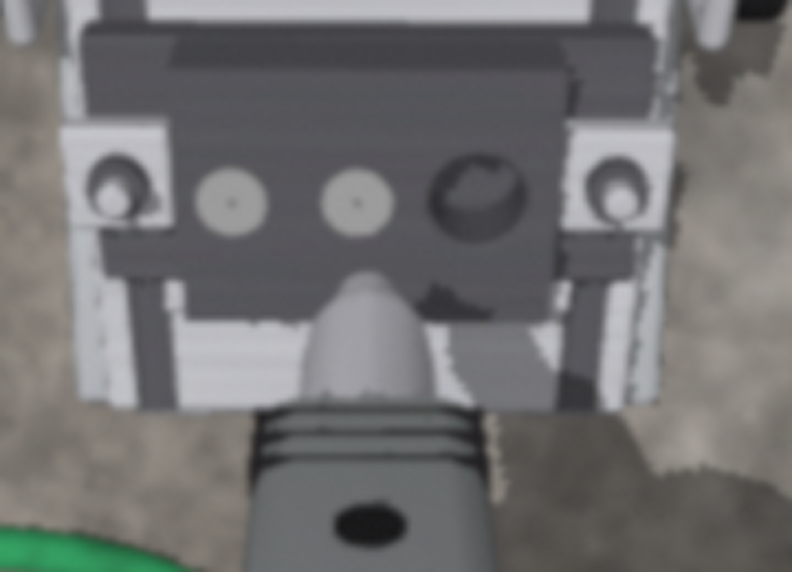

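View pics/y2.png

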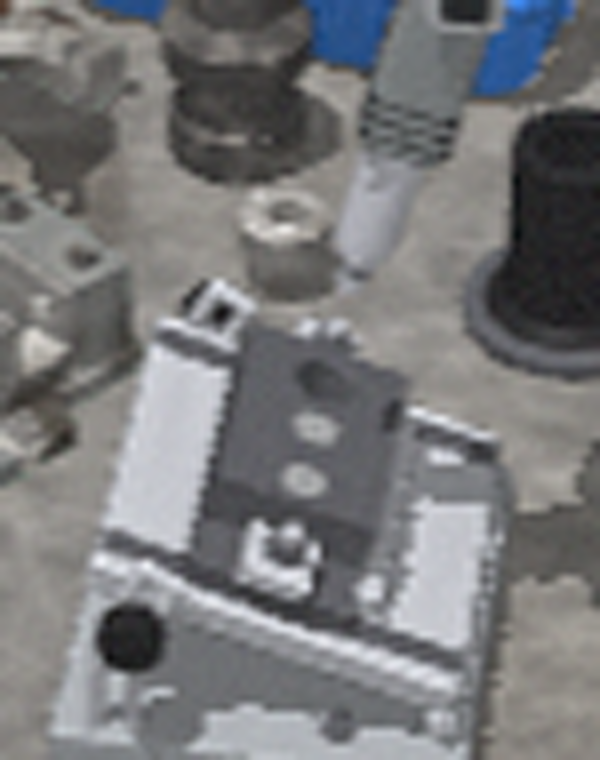

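View pics/y3.png

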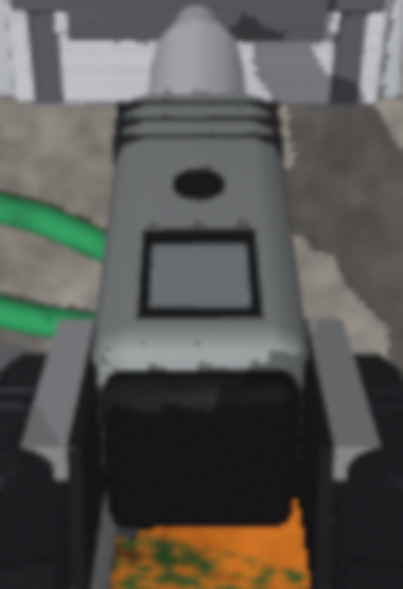

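```bash
cat > fin.py <<'E'
from h import *
m=np.load('m5.npy',allow_pickle=True).item();S=camera_model('side');p,R=toolR()
c=lambda u,v,o,f:(o[0]+(u+.5)/f-.5,o[1]+(v+.5)/f-.5)
x,r=tri([(m,c(367,276,(240,120),4.4)),(S,c(348,287,(305,165),8))]);print('tip',x,r,'tool',1000*R.T@(x-p))
for th in(0,12,14,15,16,18):
    a=np.radians(th);f=lambda d:p+R@(np.array([0,0,-.038])+d*np.array([0,-np.sin(a),np.cos(a)]))
    q=[(proj(S,f(d))-[305,165])*8 for d in(.139,.076)];print(th,np.round(q).tolist(),((q[1]-q[0])[0]/(q[0]-q[1])[1]).round(3))
from pose import row,apex
from scipy.optimize import least_squares
up=dict(apex=226.8,collar=240.3,capf=298.7,capb=355.8)
ob=dict(tip=8/3.1+180,collar=101/3.1+180,capf=371/3.1+180,capb=524/3.1+180)
for y0 in(0,.002):
  bias={k:v-(apex(0,y0,0) if k=='apex' else row(k,0,y0,0)) for k,v in up.items()}
  for bt in(0,3):
    g=lambda q:[row(k,q[0],q[1],q[2])+(bt if k=='tip' else bias[k])-v for k,v in ob.items()]
    r=least_squares(lambda q:g(q)+[q[2]/.001],[.2,0,0]);print(bt,np.degrees(r.x[0]).round(2),(r.x[1:]*1000).round(1),np.round(r.fun,1))
E
python3 fin.py
sed -i '/^for k in/,$d' fit.py
cat >> fit.py <<'E'
m5=np.load('m5.npy',allow_pickle=True).item();D=lambda u,v:c(u,v,(240,120),4.4)
V['D']=(m5,[D(357,202),D(231,202),D(477,197),D(172,68),D(565,70),D(552,322),D(187,320)])
# hole (bore) mouth
V['C'][1][6]=V['C'][1][5]; 
def keepn(k,n): V[k]=(V[k][0],V[k][1][:n])
keepn('C',6)
for k in('D','BD','CD','BCD','ABCD','BCDTS'):run(k)
E
python3 fit.py
```

```text
tip [ 0.53456723 -0.0701187   0.14362372] [0.00161221 0.00161221] tool [  1.17552419 -35.52500202  96.94020097]
0 [[453.0, 308.0], [461.0, 143.0]] 0.044
12 [[360.0, 291.0], [408.0, 134.0]] 0.303
14 [[345.0, 287.0], [399.0, 131.0]] 0.349
15 [[337.0, 285.0], [395.0, 130.0]] 0.372
16 [[330.0, 282.0], [391.0, 129.0]] 0.396
18 [[315.0, 277.0], [382.0, 126.0]] 0.444
0 14.85 [-9.4  0.2] [ 1.8 -2.5  1.2 -0.4  0.2]
3 15.66 [-9.6  0.4] [ 2.6 -3.7  1.8 -0.6  0.4]
0 15.59 [-7.6  0.2] [ 2.4 -3.4  1.8 -0.7  0.2]
3 16.4 [-7.9  0.4] [ 3.2 -4.6  2.3 -0.9  0.4]
D [ 0.542  -0.0658  0.0848] [14.51 17.2 ] sd 1.31 cost 5.9
BD [ 0.5419 -0.0648  0.0844] [14.48 16.41] sd 0.77 cost 13.8
CD [ 0.5415 -0.0655  0.0844] [14.52 16.93] sd 0.86 cost 9.8
BCD [ 0.5416 -0.0649  0.0843] [14.5  16.52] sd 0.64 cost 17.8
ABCD [ 0.5419 -0.0651  0.0843] [14.75 15.17] sd 0.62 cost 46.4
BCDTS [ 0.5415 -0.0652  0.0852] [14.51 16.6 ] sd 0.64 cost 19.7
```

Run:
```python
from h import *
m=np.load('m5.npy',allow_pickle=True).item();p,R=toolR()
c=lambda u,v,o,f:(o[0]+(u+.5)/f-.5,o[1]+(v+.5)/f-.5)
th=np.radians(15.8);n=np.array([0,np.sin(th),np.cos(th)]) # in tool: +y , -z
nt=np.array([0,np.sin(th),-np.cos(th)])
for zs in(.0835,.085,.087):
  sp=onz(m,c(357,202,(240,120),4.4),zs);tp=onz(m,c(367,278,(240,120),4.4),p[2]-.0969)
  d=R.T@(sp-tp)*1000;print(zs,sp,'tip',R.T@(tp-p)*1000,'d',d, 'd to 12mm off',d+12*nt)
```

```text
0.0835 [ 0.54158154 -0.06567817  0.0835    ] tip [  0.81008844 -36.78416852  96.90873769] d [-2.19546607 -6.63233087 60.15589496] d to 12mm off [-2.19546607 -3.36496791 48.60927904]
0.085 [ 0.54172463 -0.06565529  0.085     ] tip [  0.81008844 -36.78416852  96.90873769] d [-2.18100549 -6.77691777 58.65593392] d to 12mm off [-2.18100549 -3.5095548  47.109318  ]
0.087 [ 0.54191541 -0.06562478  0.087     ] tip [  0.81008844 -36.78416852  96.90873769] d [-2.16172471 -6.96970029 56.65598586] d to 12mm off [-2.16172471 -3.70233733 45.10936994]
```

arm_command:
  series:
    - [10,[-1,-1,10],0]
    - [10,[-2,-2,25],0]
    - [10,[-2,-3.5,37],0]
    - [10,[-2,-3.5,44],0]
    - [10,[-2,-3.5,46],0]
    - [10,[-2,-3.5,46],0]

```text
t: 26.8
eef_pos: [0.5028, -0.074, 0.1944]
tool_rot: [-0.0, 0.792, -0.611, 0.0]
contact_force: [-0.8, -0.7, -1.8]
gripper_width: 0.302
```

Run:
```python
from h import *
read_camera('top')
p,R=toolR();o=status.get_obs();print(o['t'],p,o['contact_force'])
m=camera_model('wrist');np.save('m6.npy',m,allow_pickle=True)
im=read_camera('wrist');crop(im,260,120,130,100,6,'pics/z1.png')
s=read_camera('side');crop(s,305,165,75,95,8,'pics/z2.png')
```

```text
26.85 [ 0.50296215 -0.07395796  0.19459673] [-0.33561929 -0.41442021 -1.89081932]
```

View pics/z1.png

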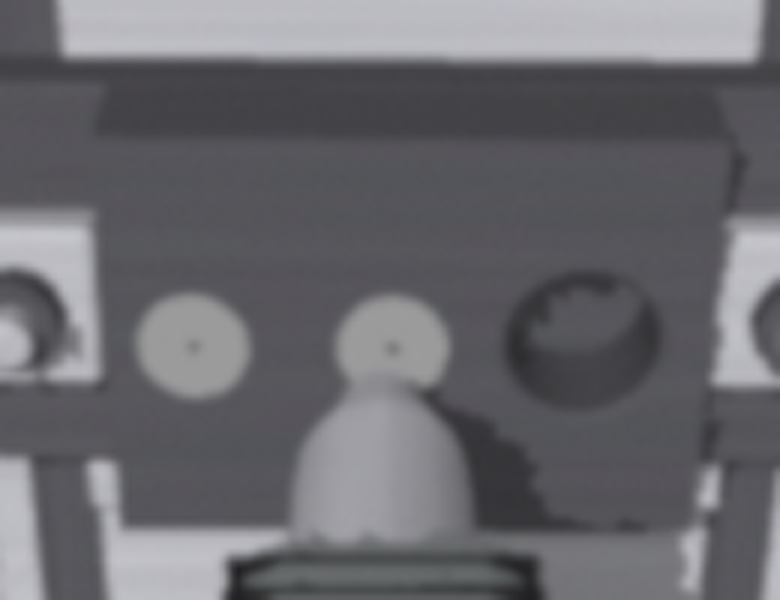

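View pics/z2.png

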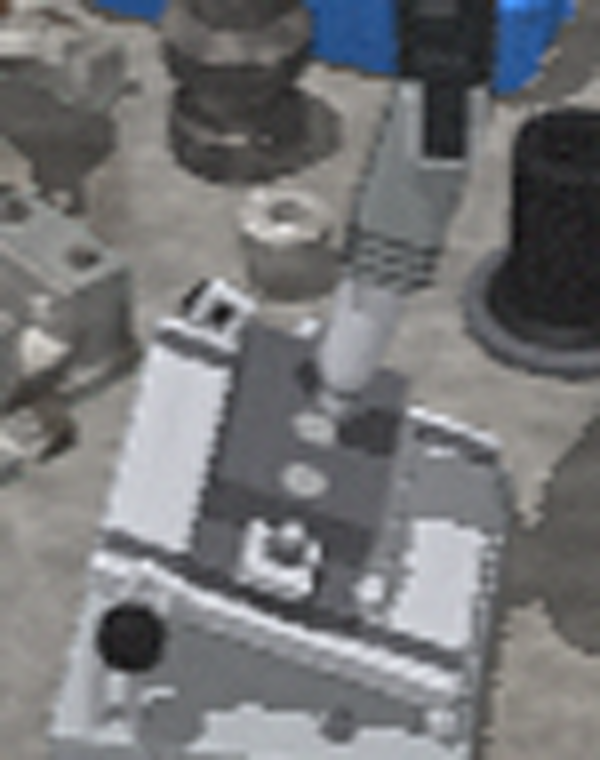

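Run:
```python
from h import *
m=np.load('m6.npy',allow_pickle=True).item();p,R=toolR()
c=lambda u,v,o,f:(o[0]+(u+.5)/f-.5,o[1]+(v+.5)/f-.5)
th=np.radians(15.8);nt=np.array([0,np.sin(th),-np.cos(th)])
for zs in(.083,.085,.087):
  sp=onz(m,c(393,347,(260,120),6),zs);tp=onz(m,c(381,378,(260,120),6),p[2]-.0969)
  d=R.T@(sp-tp)*1000;g=-d@nt;print(zs,sp,'d',d,'gap along n',g,'lateral after g advance',d+g*nt)
```

```text
0.083 [ 0.54126084 -0.06589077  0.083     ] d [ 1.49210541 -1.82885833 14.83602978] gap along n 14.77345680726352 lateral after g advance [1.49210541 2.19366214 0.62074382]
0.085 [ 0.54150873 -0.06582051  0.085     ] d [ 1.48752184 -2.08811236 12.83624096] gap along n 12.919813774269226 lateral after g advance [1.48752184 1.42969773 0.40456368]
0.087 [ 0.54175663 -0.06575025  0.087     ] d [ 1.48293827 -2.34736639 10.83645215] gap along n 11.066170741274934 lateral after g advance [1.48293827 0.66573331 0.18838354]
```

arm_command:
  series:
    - [10,[1.5,1,0],0]
    - [10,[1.5,0.4,3],0]
    - [10,[1.5,-0.5,6],0]
    - [10,[1.5,-1.2,8],0]
    - [10,[1.5,-1.2,8],0]

```text
t: 27.58
eef_pos: [0.5041, -0.075, 0.186]
tool_rot: [0.0, 0.792, -0.611, -0.0]
contact_force: [0.9, 0.9, -1.4]
gripper_width: 0.311
```

Run:
```python
from h import *
read_camera('top')
p,R=toolR();o=status.get_obs();print(o['t'],p,o['contact_force'])
m=camera_model('wrist');np.save('m7.npy',m,allow_pickle=True)
im=read_camera('wrist');crop(im,280,140,90,75,8,'pics/za.png')
s=read_camera('side');crop(s,320,185,50,50,12,'pics/zb.png')
```

```text
27.625 [ 0.50422803 -0.07501476  0.1861948 ] [ 0.74654495 -0.31819327 -1.21333855]
```

View pics/za.png

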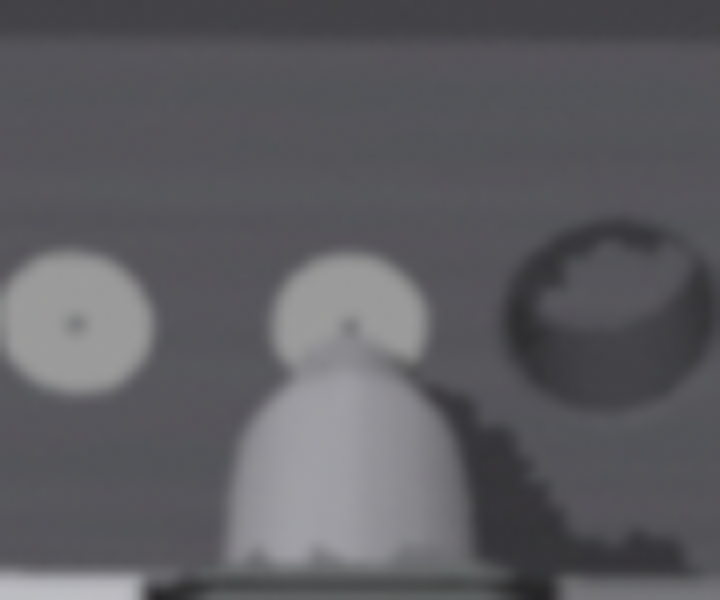

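View pics/zb.png

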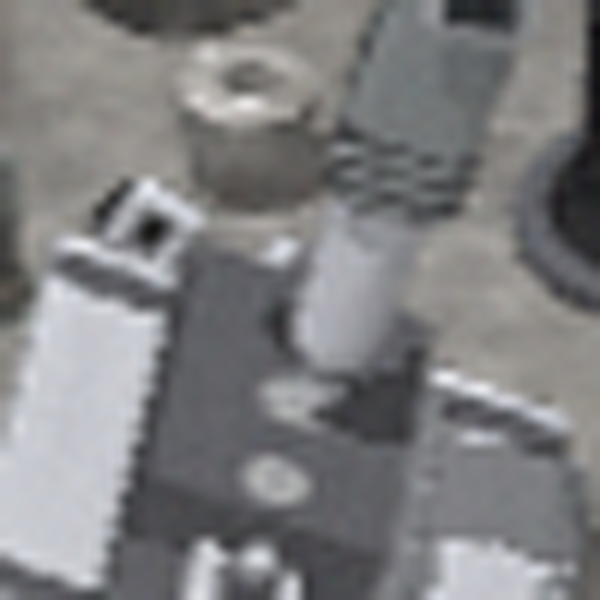

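Run:
```python
from h import *
m=np.load('m7.npy',allow_pickle=True).item();p,R=toolR()
c=lambda u,v,o,f:(o[0]+(u+.5)/f-.5,o[1]+(v+.5)/f-.5)
th=np.radians(15.8);nt=np.array([0,np.sin(th),-np.cos(th)])
for zs in(.083,.085,.087):
  sp=onz(m,c(350,325,(280,140),8),zs);tp=onz(m,c(346,338,(280,140),8),p[2]-.0969)
  d=R.T@(sp-tp)*1000;g=-d@nt;print(zs,'d',d,'gap',g,'lateral',d+g*nt)
```

```text
0.083 d [ 0.34806345 -0.29793475  6.42907266] gap 6.267291145398272 lateral [0.34806345 1.40852484 0.39857235]
0.085 d [ 0.35354572 -0.57292122  4.42908618] gap 4.417741549590654 lateral [0.35354572 0.62994254 0.17825577]
0.087 d [ 0.35902798 -0.8479077   2.4290997 ] gap 2.5681919537830082 lateral [ 0.35902798 -0.14863976 -0.04206081]
```

arm_command:
  series:
    - [10,[0.4,-0.3,1],0]
    - [10,[0.4,-0.6,2],0]
    - [10,[0.4,-0.9,3],0]
    - [10,[0.4,-0.9,3],0]

```text
t: 28.22
eef_pos: [0.5053, -0.0753, 0.1835]
tool_rot: [-0.0, 0.791, -0.611, 0.0]
contact_force: [-1.2, -0.2, 1.5]
gripper_width: 0.304
```

Run:
```python
from h import *
F=[];P=[]
for i in range(6):
    im=read_camera('wrist');o=status.get_obs();F.append(o['contact_force']);P.append(o['eef_pos'])
print(o['t'],np.mean(P,0),np.mean(F,0))
crop(im,280,140,90,75,8,'pics/zc.png')
```

```text
28.525 [ 0.50531712 -0.07531486  0.18349287] [-1.24057478 -0.9119691   2.53915558]
```

View pics/zc.png

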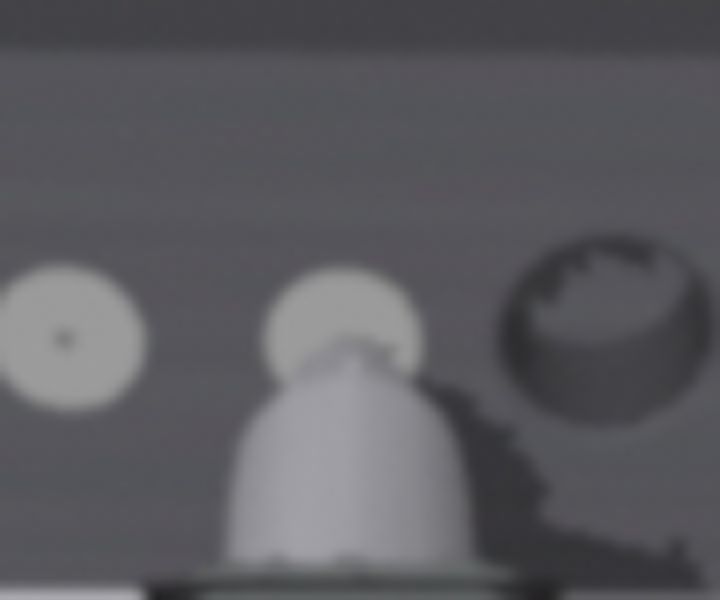

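arm_command:
  series:
    - [10,[0,-0.3,1],0]
    - [10,[0,-0.55,2],0]
    - [10,[0,-0.85,3],0]
    - [10,[0,-1.1,3.9],0]
    - [10,[0,-1.1,3.9],0]
    - [10,[0,-1.1,3.9],0]
    - [10,[0,-1.1,3.9],0]

```text
t: 29.4
eef_pos: [0.5064, -0.075, 0.1796]
tool_rot: [-0.0, 0.791, -0.611, 0.0]
contact_force: [-2.2, -1.2, 5.7]
gripper_width: 0.304
```

Run:
```python
from h import *
F=[];P=[]
for i in range(10):
    im=read_camera('wrist' if i%2 else 'side');o=status.get_obs();F.append(o['contact_force']);P.append(o['eef_pos'])
    if i==8: crop(im,320,185,50,50,12,'pics/ze.png')
f=np.mean(F,0)+[0,0,2.05];print(o['t'],np.mean(P,0),f,np.linalg.norm(f),np.std(F,0))
crop(im,280,140,90,75,8,'pics/zd.png');crop(im,260,180,130,190,3.1,'pics/zf.png')
```

```text
29.9 [ 0.5063496  -0.07503735  0.17960876] [-2.22815116 -0.30918649  7.39896248] 7.733362764289569 [0.27702071 0.37269458 0.28700819]
```

View pics/zd.png

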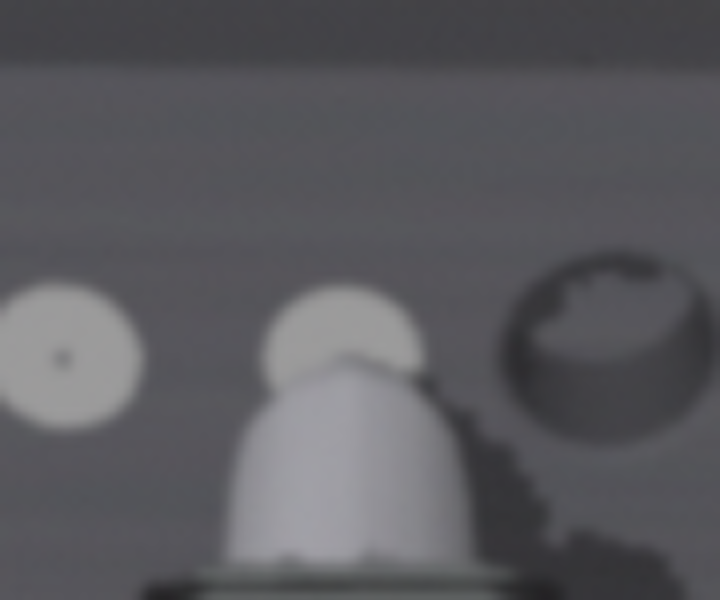

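View pics/ze.png

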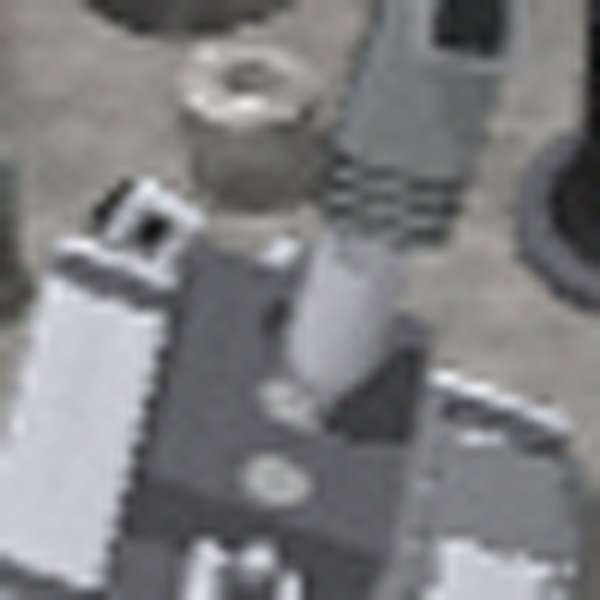

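View pics/zf.png

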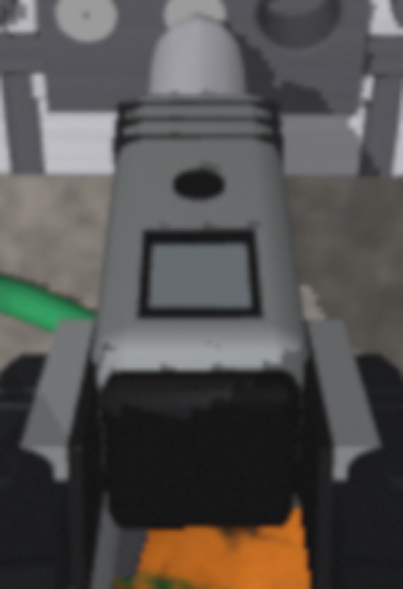

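Run:
```python
from h import *
S=camera_model('side');th=np.radians(15.8);ya=np.radians(14.6)
xs=np.array([np.cos(th)*np.cos(ya),np.cos(th)*np.sin(ya),np.sin(th)]);yy=np.array([-np.sin(ya),np.cos(ya),0])
sp=np.array([.5417,-.0652,.0865])
mv=np.array([.5052,-.0753,.1840])-np.array([.50296,-.07396,.19460])
c=lambda u,v,o,f:np.array((o[0]+(u+.5)/f-.5,o[1]+(v+.5)/f-.5))
obs=c(335,408,(305,165),8);so=c(316,428,(305,165),8)
land=obs+proj(S,sp+mv)-proj(S,sp)
print('land',land,'spot',so,'pred spot',proj(S,sp))
J=np.array([(proj(S,sp+.001*v)-proj(S,sp)) for v in(xs,yy)]).T
print(J,'offset mm (x slope,y)',np.linalg.solve(J,land-so))
```

```text
land [345.78067248 218.17378611] spot [344.0625 218.0625] pred spot [343.71510336 218.60200945]
[[-0.37584367 -0.05430042]
 [-0.11839317  0.25566575]] offset mm (x slope,y) [-4.34378085 -1.57622935]
```

arm_command:
  series:
    - [10,[0,0.8,-3],0]
    - [10,[0,1.9,-6.7],0]
    - [10,[0,2.7,-9.6],0]
    - [10,[-0.6,0.1,-10.3],0]
    - [10,[-0.6,0.1,-10.3],0]
    - [10,[-0.6,0.1,-10.3],0]

```text
t: 30.65
eef_pos: [0.506, -0.0743, 0.1895]
tool_rot: [0.0, 0.792, -0.611, -0.0]
contact_force: [-0.4, 0.6, -1.8]
gripper_width: 0.307
```

Run:
```python
from h import *
F=[]
for i in range(3): s=read_camera('side');F.append(status.get_obs()['contact_force'])
p,R=toolR();print(status.get_obs()['t'],p,np.mean(F,0))
im=read_camera('wrist');crop(im,280,140,90,75,8,'pics/zg.png')
crop(s,320,180,50,50,12,'pics/zh.png')
```

```text
30.8 [ 0.5059292  -0.0744109   0.18955723] [ 0.03044414  0.09767572 -2.20860519]
```

View pics/zg.png

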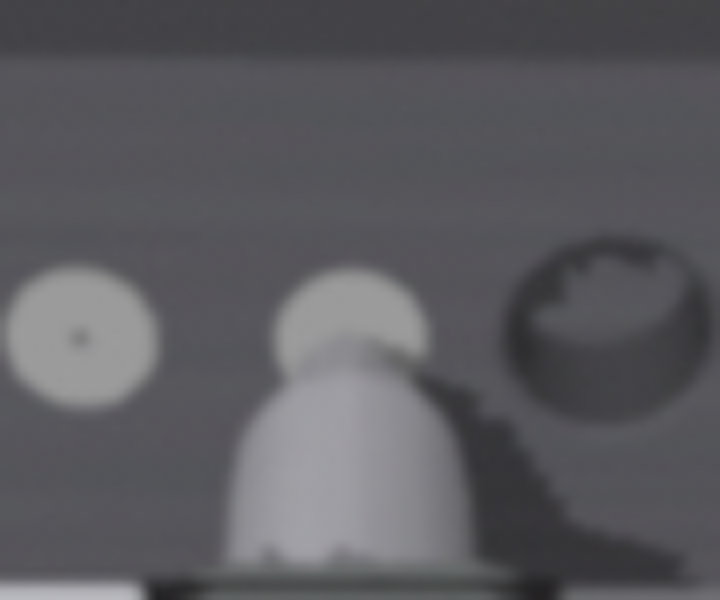

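View pics/zh.png

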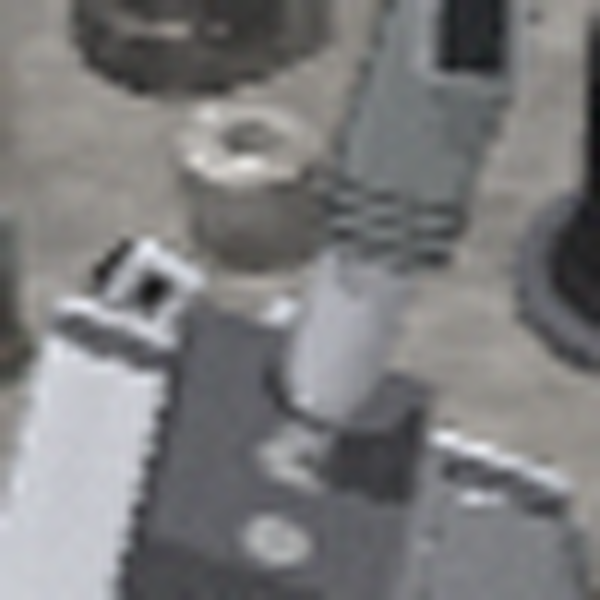

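arm_command:
  series:
    - [10,[0.3,-1.2,1.5],0]
    - [10,[0.3,-1.8,3.5],0]
    - [10,[0.3,-2.1,4.8],0]
    - [10,[0.3,-2.4,5.8],0]
    - [10,[0.3,-2.65,6.8],0]
    - [10,[0.3,-2.65,6.8],0]

```text
t: 31.6
eef_pos: [0.5088, -0.074, 0.1831]
tool_rot: [-0.0, 0.792, -0.611, 0.0]
contact_force: [-1.4, -0.9, 4.0]
gripper_width: 0.306
```

Run:
```python
from h import *
F=[]
for i in range(8): s=read_camera('side');F.append(status.get_obs()['contact_force'])
p,R=toolR();f=np.mean(F,0)+[0,0,2.1];print(status.get_obs()['t'],p,f,np.linalg.norm(f))
```

```text
32.0 [ 0.50875143 -0.07406265  0.18297891] [-1.74434645 -0.04665444  5.64527941] 5.908815512834687
```

arm_command:
  series:
    - [10,[0,-0.3,1],0]
    - [10,[0,-0.6,2],0]
    - [10,[0,-0.9,3.2],0]
    - [10,[0,-0.9,3.2],0]
    - [10,[0,-0.9,3.2],0]
    - [10,[0,-0.9,3.2],0]

```text
t: 32.75
eef_pos: [0.5096, -0.0739, 0.1799]
tool_rot: [0.0, 0.791, -0.611, 0.0]
contact_force: [-3.0, 0.1, 7.0]
gripper_width: 0.306
```

Run:
```python
from h import *
F=[];
for i in range(12): s=read_camera('side');F.append(status.get_obs()['contact_force'])
p,R=toolR();f=np.mean(F,0)+[0,0,2.1];print(status.get_obs()['t'],p,f,np.linalg.norm(f),np.std(F,0))
im=read_camera('wrist');crop(im,280,140,90,75,8,'pics/zi.png')
crop(s,320,180,50,50,12,'pics/zj.png')
```

```text
33.35 [ 0.50959519 -0.07383558  0.17990823] [-2.31930148 -0.56082017  8.68333739] 9.005222201645141 [0.56113282 0.30484058 0.49185347]
```

View pics/zi.png

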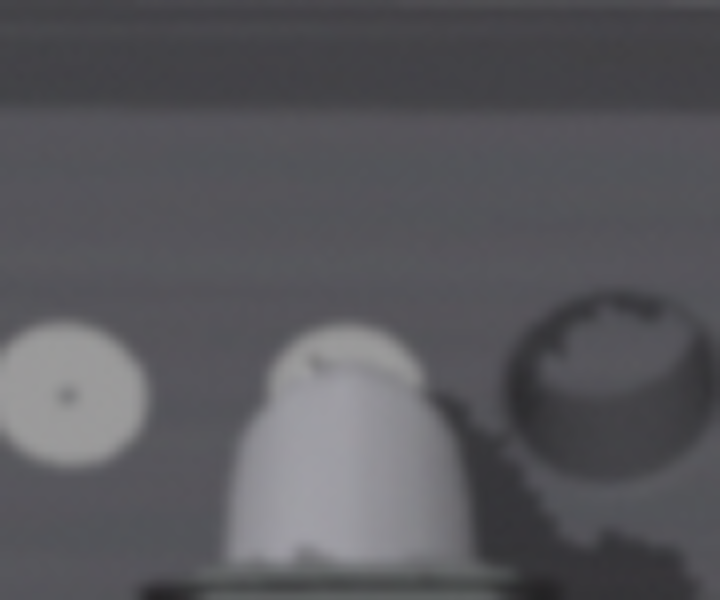

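View pics/zj.png

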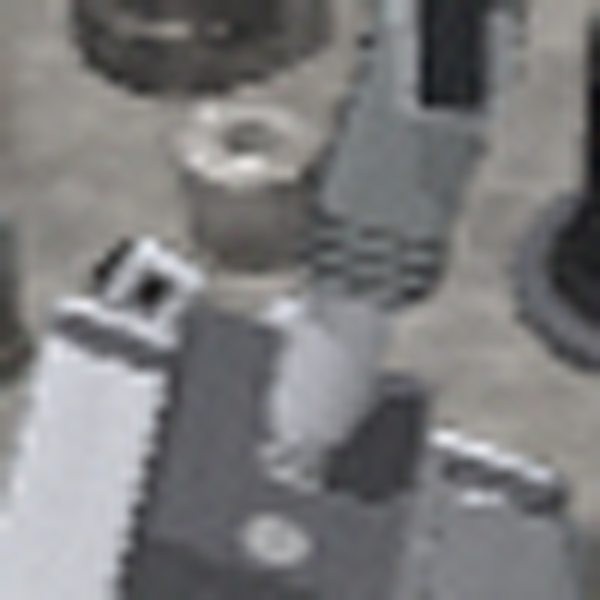

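Run:
```python
from h import *
cv2.imwrite('pics/end_t.png',read_camera('top'))
o=status.get_obs();print(o['t'],o['eef_pos'],o['contact_force'],o['gripper_width'])
print(bot.hand_in())
```

```text
33.45 [ 0.50963995 -0.07380709  0.17994431] [-2.18453984 -1.17451122  6.60955887] 0.3053204756939397
the job is handed in; nothing more can be done
None
```

View pics/end_t.png

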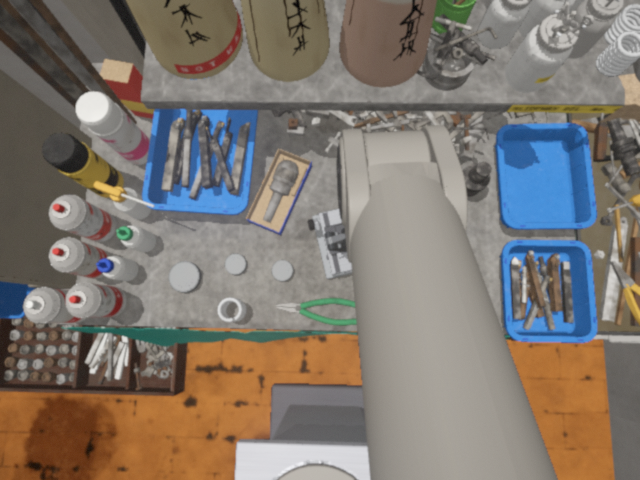

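The job is handed in at about 33 s: the probe was checked on the reference block, and the hand is now holding it pressed on the wanted spot.

- **Reference block:** I used the largest block, near its centre with the probe upright. The push was about 8.8 N, which puts the plunger about 5.8 mm in, and I held it for over 1 s.
- **Tilting the probe:** The arm could not tilt its tool, so I turned the probe in the fingers. I did this by pushing its plunger sideways against the stand's bore rim under a light grip. The first try to increase the tilt set the tip down on the stand's rim, and I redid it.
- **Squareness:** The probe's tilt measured about 15 to 16°. The face measured about 15 to 16.5° across the views.
- **Die block:** My first press was a few mm down the slope but on the spot by my measurements, so I lifted, shifted up the slope and pressed again.
- **Last checks:** The push averaged 9.0 N, leaning about 15° from vertical, so the plunger is about 6 mm in. I could not see the tip or the plunger's ring line directly. From the wrist and side views I judged the tip to be within about 2 mm of the spot's centre.
- **Disagreements:** The side and wrist views differed by about 2 mm on the tip's position and by about 1° on the tilt. The probe also slid roughly 8 mm sideways in the pads while I turned it.
- **The rest of the bench:** In the last top view the reference blocks, spring and pliers are where they started. The arm hides the collet, the stand and most of the angle plate there, but the side view showed the collet, stand and plate unmoved.

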